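Hang a spice holder on the slat panel and fill it

TASK

Pick up the empty blue holder, tilt its front up and feed the two bent bars at its back into the upper groove of the slat panel, then swing the front down so that it hangs there on its own, level and square to the panel. Then stand the spice jar with the orange lid upright in the hung holder and let go; do not knock or shift the black-lidded jar or the salt shaker.

Things in the scene. Friction and masses are not known exactly. Their poses are not given: they have to be found in the camera images.
- holder_grip (a point): Blue open box, loose, 0.11-0.2 kg, 60x60 mm outside, 52x52 inside, floor 3. Point on its centre line, 36 mm above the underside, midway between the flat side walls (55 high), the place to grip it, across y (60 mm). z up, +x out through its back. Front wall 40 high, back wall 72 high, back face 30 mm in +x of this point; two rubber feet stand 4 mm out of it, 20 mm above the underside.
- holder_lip (a point): Midpoint of the tops of the holder's two bars; 42 mm +x, 59 mm +z of holder_grip, same axes. The bars: steel, round, 4 mm, at y = -18 and +18 mm; each leaves the back face level, axis 32 mm above holder_grip, runs 12 mm back, then bends straight up, top 95 mm above the underside; clear gap from back face to upright 10 mm; 29 mm high overall.
- holder_heel (a point): Point of the holder's back face level with the upper side of the level bars: 30 mm +x, 34 mm +z of holder_grip, same axes. Free way in, as (x, z) of this point in mm from groove_edge: front tilted up 35 deg: (-40,4), (-20,6), (-15,10.5), (-12.5,13.5); 30 deg: (-11,14); 20 deg: (-8.5,12); 10 deg: (-6.5,9); level: (-5,7), down to (-5,4).
- groove_edge (a point): Fixed wooden slat panel, 220 wide, 185 high. Point on its front face, mid-width, on the lower edge of the upper groove, 130 mm above the worktop. z up, +x into the panel, y along the groove. The groove: an opening 24 mm high, 208 long, between slats 4 mm thick; behind them a cavity 20 mm deep, from 8 mm below to 42 mm above this point. The lower groove (opening 50-74 mm above worktop) is not used.
- slat_edge (a point): Lower front edge, mid-width, of the slat over the upper groove, 24 mm above groove_edge, same axes. Hung, the bars rest on the groove's lower edge and their uprights stand behind this slat, 5 mm overlap; the holder's back face is 3-6 mm before the panel, its underside 64 mm above the worktop. The bars enter only with the front tilted up: at 35 deg with 3 mm to spare, under about 20 deg they jam.
- orange_jar (a point): Centre, half-way up, of the spice jar with the orange lid (loose, round, 42 mm diameter, 106 mm high, upright, z up; lid 41 mm diameter, top 21 mm). Origin 53 mm above its underside. The other jar and the shaker may stand about 8 cm away.
- black_jar (a point): Centre, half-way up, of the spice jar with the black lid (loose, round, 40 mm diameter, 105 mm high). To be left alone. Origin 53 mm above its underside.
- shaker (a point): Centre, half-way up, of the grey salt shaker (loose, round, 44 mm diameter, 90 mm high). To be left alone. Origin 45 mm above its underside.
Mind the look-alikes: they are no part of the job. Of the things like the part that bears holder_grip, leave any that is red; of the rest the larger one is meant.

How it is judged (in metres and radians):
On the way, in this order (a step that is already met when the one before it is completed fails the run):
1. the tops of the bars are inside the upper groove while the holder is tilted (x of holder_lip in the frame of groove_edge between 0.005 and 0.03 m and z of holder_lip in the frame of groove_edge between 0 and 0.045 m and y of holder_lip in the frame of groove_edge between -0.1 and 0.1 m and angle between holder_grip's own z axis and vertical above 0.15 rad).
2. the holder hangs level and square in the upper groove, still without the jar (x of holder_lip in the frame of groove_edge between 0.003 and 0.016 m and y of holder_lip in the frame of groove_edge between -0.085 and 0.085 m and z of holder_lip in the frame of groove_edge between 0.0265 and 0.033 m and angle between holder_grip's own z axis and vertical below 0.12 rad and angle between the x axis of holder_grip and the x axis of groove_edge, either way round below 0.14 rad and distance between orange_jar and holder_grip above 0.07 m), for 0.3 s.
At the end, for the whole second after the job is handed in: Holder hung in the upper groove, bar tops 3-16 mm behind the face, 26.5-33 mm over the groove edge; level to 0.12 rad, square to 0.14 rad. Orange-lid jar in it: centre within 20 mm of its centre line, 10-28 mm over holder_grip, lean under 0.3 rad. Other jar and shaker within 30 mm of their start (x of holder_lip in the frame of groove_edge between 0.003 and 0.016 m and y of holder_lip in the frame of groove_edge between -0.085 and 0.085 m and z of holder_lip in the frame of groove_edge between 0.0265 and 0.033 m and angle between holder_grip's own z axis and vertical below 0.12 rad and angle between the x axis of holder_grip and the x axis of groove_edge, either way round below 0.14 rad and x of orange_jar in the frame of holder_grip between -0.02 and 0.02 m and y of orange_jar in the frame of holder_grip between -0.02 and 0.02 m and z of orange_jar in the frame of holder_grip between 0.01 and 0.028 m and angle between orange_jar's own z axis and vertical below 0.3 rad and distance of each of black_jar, shaker from where it was at the start of the episode below 0.03 m); the robot touches nothing.
It fails at once if the black-lidded jar or the salt shaker is shifted by more than 30 mm or tipped over (distance of any of black_jar, shaker from where it was at the start of the episode above 0.03 m or angle between any of black_jar, shaker's own z axis and vertical above 0.5 rad).
It also fails if it takes over 64 s, if anything falls off the work surface, if the arm or the gripper's body presses on something with over 40 N, if the wrist force passes 120 N, or if a joint passes its speed limit or range.

ROBOT

A 6-joint arm with a two-finger parallel gripper is mounted at the origin on a cart in front of the work surface, level with it; the furniture and walls round the work are solid. World frame = base frame: x ahead of the robot, y to its left, z up, the work surface at z = 0. Lengths are in mm, angles in rad, forces in N, time in s.
With the tool pointing down it reaches from about 275 to 1000 mm from the base axis. Payload 8.4 kg.
Tool frame: the origin (TCP) lies midway between the tips of the shut fingers; the grasp point (between the pads) lies 19 mm behind it (grip_point_offset is the distance from the TCP to the grasp point, in mm); z points along the fingers, y is the direction in which the jaws open and shut (so a half turn about z gives the same grasp; the last joint's range is limited). The gripper opens to 85 mm and grips with 20 to 120 N. Pads are 22 mm wide; open, the fingers measure 114 mm over their backs; the gripper's body (76 mm by 85 mm) begins 54 mm behind the grasp point. The pads swing forward as they close: fully open they stand 13 mm farther back than shut.
Start: joints at [-1.196, 0.353, 1.633, -0, 1.155, -0.002], TCP at [229.965, -581.157, 231.281] pointing down, gripper open.
Joint ranges: [-2.63, 2.63], [-0.92, 2.1], [0.06, 2.66], [-1.3, 4.44], [0, 2.69], [-3.02, 3.02]. Speed limits (rad/s): [2.22, 2.22, 2.79, 3.14, 3.14, 3.14].

INTERFACE

Orientations are given as a unit quaternion [x, y, z, w].
In Python, from plant import state, read_camera, job_done, grip_point_offset gives the robot as it stands. The module is installed in compiled form; this text tells all that it offers.
- The arm moves only by the tool apply_moves, never from a script. Its argument "series" is a list of rows, each a list of 6 numbers: the shift along the tool's x, y, z in mm, then the turn, a rotation vector about the tool's x, y, z in degrees. In form: [[x, y, z, ax, ay, az], ...]. A call has 1 to 12 rows; each row is the pose to reach, as a shift and turn from the pose commanded when the call began, along the tool's axes at that moment; what a row does not reach only later rows make up. A row lasts 1/12 s, in which the tool goes at most 41.7 mm and 7.16 degrees, less where a joint would pass 70% of its speed; a pose out of reach is approached as far as the arm can. A call with a gripper value outside its range is refused whole. "hand" is the opening in per cent of the stroke, from 0 (shut) to 100 (fully open), set as the call begins (left out, the last holds). The fingers move at their own pace and stop on an object; "force" is the grip in N (left out, the last holds). Time passes only in rows, so rows that repeat a pose let the fingers close. It gives the time, the measured TCP pose, the force and the opening at its end, in the units of the state.
- state(): the state, without advancing time (a new reading comes with each control period).
- read_camera(name): name is "scene" or "top"; returns a dict with "img" (480x640x3 uint8, blue, green, red), "vertical_fov" (degrees; the focal length in pixels is half the picture's height over the tangent of half this angle, whatever the lens; pixels are square), "cx", "cy" (the principal point, pixels), "k1" (the pictures are not rectified: a ray, as slopes to the right and down, at radius r is drawn at 1 + k1 r^2 times it, then the intrinsics apply), "T" (4x4, takes a point from camera to world coordinates). Camera axes: x right, y down, z forward; pixel columns grow to the right and rows downward; lengths in mm; the calibration is good to about 2 mm. A picture is of the moment at which its call begins. There is no depth.
- job_done(): hands the job in, once; it reports no verdict.
The state is a dict: "time": time; "joint_positions": joint angles; "qvel": joint speeds; "tau": joint torques, N m; "ee_pos": TCP position; "tcp_rot": TCP orientation; "ft_force": force on the tool from outside, world axes, zero at the start; "moment": the same for the moment, N m; "finger_gap": finger opening in mm.
Only numpy, scipy, OpenCV 4.12 (cv2) and the standard library are available. Lean on these libraries where they do the work, as an engineer would, in place of code of your own. Each camera call takes 0.05 s, during which the arm holds its last target.

## Working session

There is one attempt and no reset: what is moved stays moved. The work goes in short steps, Python scripts to look and compute and a tool call to move; the robot and the scene stay as the last step left them, time stands still between calls to the robot, and variables do not carry over. Pictures are saved under pics/ and viewed, and the job is handed in when it is done.

Besides the shell and the picture viewer there is one more tool, called in YAML: its name, and indented under it one key for each argument. apply_moves: Moves the arm, as the interface text tells. Its arguments: {"type":"object","properties":{"series":{"type":"array","items":{"type":"array","items":{"type":"number"}}},"hand":{"type":"number"},"force":{"type":"number"}},"required":["series"]}

```bash
mkdir -p pics; cat > h.py <<'E'
import numpy as np, cv2
from plant import state, read_camera, job_done, grip_point_offset
def K(c):
    f=240/np.tan(np.radians(c['vertical_fov'])/2)
    return f,np.array([[f,0,c['cx']],[0,f,c['cy']],[0,0,1.]]),np.array([c['k1'],0,0,0.])
def ray(c,uv):
    f,k,d=K(c); p=cv2.undistortPoints(np.array([[uv]],float),k,d)[0,0]
    T=np.array(c['T']); return T[:3,3],T[:3,:3]@np.array([p[0],p[1],1])
def onz(c,uv,z):
    o,d=ray(c,uv); return o+d*(z-o[2])/d[2]
def proj(c,P):
    f,k,d=K(c); T=np.array(c['T']); P=np.atleast_2d(P).astype(float); q=(P-T[:3,3])@T[:3,:3]
    return cv2.projectPoints(q,np.zeros(3),np.zeros(3),k,d)[0][:,0]
def tri(rs):
    A=0;b=0
    for o,d in rs:
        d=d/np.linalg.norm(d);M=np.eye(3)-np.outer(d,d);A=A+M;b=b+M@o
    return np.linalg.solve(A,b)
E
python3 - <<'E'
from h import *
for n in('scene','top'):
    c=read_camera(n); cv2.imwrite(f'pics/{n}0.png',c['img']); print(n,c['vertical_fov'],c['cx'],c['cy'],c['k1'],np.round(c['T'],3).tolist())
s=state();print(s);print(grip_point_offset() if callable(grip_point_offset) else grip_point_offset)
E
```

```text
scene 49.29878961087047 315.16643128274626 242.8109686060017 -0.12497149669053309 [[-0.802, -0.243, 0.545, -65.781], [-0.597, 0.321, -0.736, 794.949], [0.004, -0.915, -0.403, 524.813], [0.0, 0.0, 0.0, 1.0]]
top 56.5288403314435 321.84198966446746 238.40508016110965 -0.002573955903090431 [[0.026, -0.999, 0.034, 434.067], [-0.999, -0.025, 0.021, 73.414], [-0.02, -0.035, -0.999, 974.828], [0.0, 0.0, 0.0, 1.0]]
{'time': 0.1, 'joint_positions': array([-1.19636789e+00,  3.53601147e-01,  1.63409185e+00,  6.68374065e-06,
        1.15521446e+00, -2.36720499e-03]), 'qvel': array([ 8.61101088e-05, -1.83719344e-03, -2.32282887e-03,  1.52386382e-03,
        1.22466277e-03, -4.69487831e-04]), 'tau': array([-1.08881042e-03, -6.06360769e+01, -3.42819893e+01, -5.10222196e-05,
        3.81399470e-03, -1.73380857e-05]), 'ee_pos': array([ 229.81959358, -580.72539235,  230.60913075]), 'tcp_rot': array([ 9.82305602e-01,  1.87283937e-01, -1.18588958e-04, -6.46624769e-04]), 'ft_force': array([0.53787151, 0.89541764, 0.54411544]), 'moment': array([0.0673704 , 0.0232077 , 0.03894578]), 'finger_gap': 85.15118826072624}
18.700000000000003
```

View pics/scene0.png

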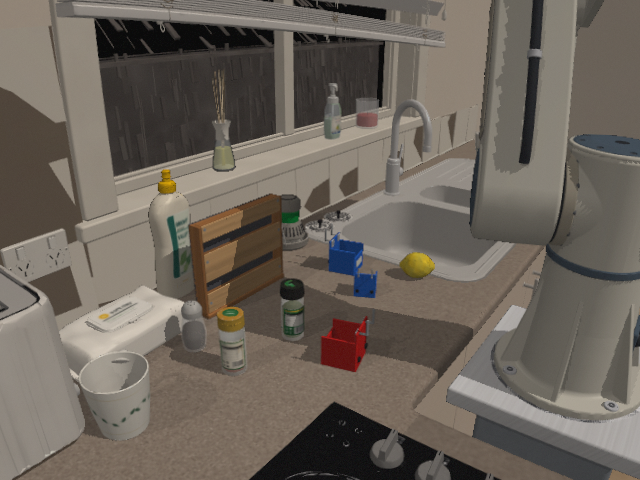

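View pics/top0.png

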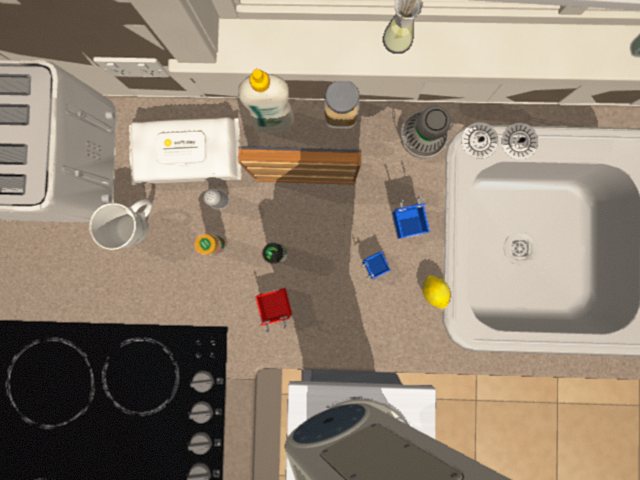

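Candidates for the holder: the large blue box at top (411,221), scene (347,256); the small blue box at top (376,265); the red box at top (273,307). By the description I choose the larger blue one. I'll check it in a close crop.

```bash
python3 - <<'E'
import cv2,numpy as np
a=cv2.imread('pics/top0.png');b=cv2.imread('pics/scene0.png')
r=lambda im,x,y,w,h,s:cv2.resize(im[y:y+h,x:x+w],None,fx=s,fy=s,interpolation=cv2.INTER_CUBIC)
A=r(a,370,190,80,60,5);B=r(b,315,225,80,60,5);C=r(a,180,140,200,130,4);D=r(b,170,180,160,200,3)
cv2.imwrite('pics/c1.png',np.hstack([A,B]));cv2.imwrite('pics/c2.png',C);cv2.imwrite('pics/c3.png',D)
E
```

```text
(no output)
```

View pics/c1.png

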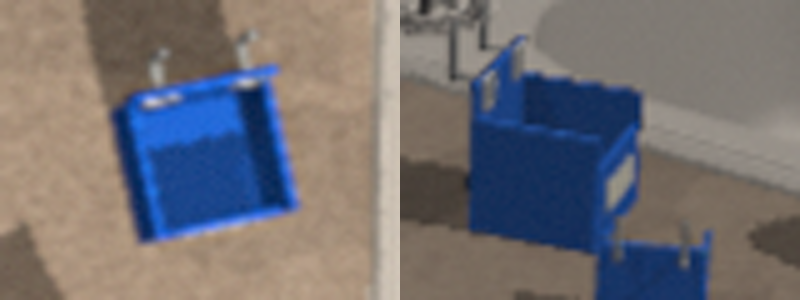

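View pics/c2.png

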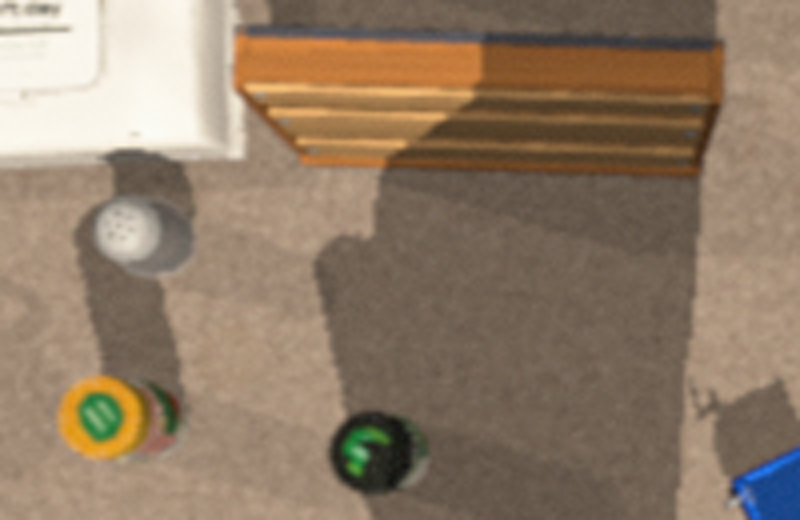

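View pics/c3.png

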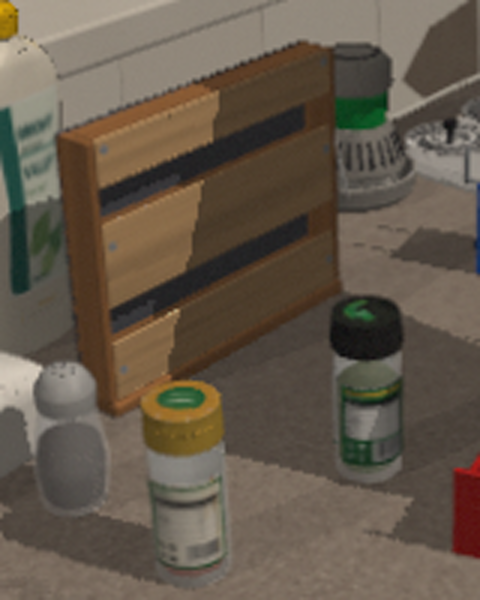

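The crop confirms it: the large blue box has its bars pointing away from the robot, slightly yawed. The panel's front faces the robot. Next I measure.

```bash
python3 - <<'E'
from h import *
t=read_camera('top');s=read_camera('scene')
P=lambda l,c,uv,z:print(l,np.round(onz(c,uv,z),1))
c2=lambda x,y:(180+x/4-.4,140+y/4-.4); a=lambda x,y:(370+x/5-.4,190+y/5-.4); b=lambda x,y:(315+x/5-.4,225+y/5-.4)
c3=lambda x,y:(170+x/3-.3,180+y/3-.3)
print('panel');
P('topL',t,c2(245,85),185);P('topR',t,c2(718,97),185);P('botL',t,c2(303,165),0);P('botR',t,c2(697,175),0)
P('s botL',s,c3(107,414),0);P('s botR',s,c3(337,292),0)
P('s topL',s,c3(93,150),185);P('s topR',s,c3(334,48),185)
print('holder')
P('top backR z72',t,a(278,68),72);P('backL z72',t,a(130,100),72);P('fL',t,a(142,240),40);P('fR',t,a(298,207),40);P('fL55',t,a(142,240),55);P('fR55',t,a(298,207),55);P('bL55',t,a(113,108),55)
P('s b0',s,b(72,228),0);P('s f0',s,b(200,252),0);P('s b55',s,b(73,120),55);P('s f55',s,b(200,140),55);P('s farfront',s,b(238,205),0);P('s b72',s,b(72,80),72);P('s bR72',s,b(125,38),72)
hsv=cv2.cvtColor(t['img'],cv2.COLOR_BGR2HSV)
m=cv2.inRange(hsv,(12,150,120),(28,255,255));
n,l,st,ce=cv2.connectedComponentsWithStats(m)
for i in range(1,n):
    if st[i,4]>60: print('or',st[i],ce[i].round(1))
P('orange',t,(205.5,244.2),106)
P('black lid',t,c2(374,452),105);P('shaker',t,c2(128,230),90)
m=cv2.inRange(cv2.cvtColor(s['img'],cv2.COLOR_BGR2HSV),(12,150,80),(28,255,255));n,l,st,ce=cv2.connectedComponentsWithStats(m)
for i in range(1,n):
    if st[i,4]>60: print('s or',st[i],ce[i].round(1))
for k,p in(('jar bottom scene',c3(188,570)),('black bottom',c3(366,468)),('shaker',c3(73,505))):P(k,s,p,0)
E
```

```text
panel
topL [596.1 238.5 185. ]
topR [595.2  27.2 185. ]
botL [590.4 243.6   0. ]
botR [589.7  26.9   0. ]
s botL [599.8 243.5   0. ]
s botR [591.4  27.8   0. ]
s topL [583.9 248.3 185. ]
s topR [590.8  25.6 185. ]
holder
top backR z72 [ 541.1 -114.5   72. ]
backL z72 [526.8 -55.2  72. ]
fL [471.5 -65.9  40. ]
fR [ 486.9 -130.5   40. ]
fL55 [470.9 -63.7  55. ]
fR55 [ 486.1 -127.3   55. ]
bL55 [525.  -50.7  55. ]
s b0 [529.1 -60.6   0. ]
s f0 [470.9 -75.4   0. ]
s b55 [526.7 -56.5  55. ]
s f55 [471.3 -72.4  55. ]
s farfront [ 482.3 -125.     0. ]
s b72 [529.9 -59.8  72. ]
s bR72 [ 538.3 -113.1   72. ]
or [250  69  19  23 337] [259.1  80.3]
or [ 239  149  122   33 1382] [296.  157.4]
or [195 234  22  21 252] [205.8 244.2]
or [423 275  27  34 669] [436.2 291.7]
orange [446.6 319.2 106. ]
black lid [433.6 186.2 105. ]
shaker [541.3 314.7  90. ]
s or [158 170  18  24 291] [166.3 183. ]
s or [190 204  58  28 221] [216.1 217.5]
s or [400 253  35  24 613] [417.  264.7]
s or [201 280  43  51 590] [226.  315.8]
jar bottom scene [447.  325.7   0. ]
black bottom [432.4 191.1   0. ]
shaker [541.9 323.3   0. ]
```

```bash
python3 - <<'E'
from h import *
t=read_camera('top');s=read_camera('scene')
c2=lambda x,y:(180+x/4-.4,140+y/4-.4); a=lambda x,y:(370+x/5-.4,190+y/5-.4); b=lambda x,y:(315+x/5-.4,225+y/5-.4)
c3=lambda x,y:(170+x/3-.3,180+y/3-.3)
for n,p,q in (('topL',(245,85),(93,150)),('topR',(718,97),(334,48)),('botL',(303,165),(107,414)),('botR',(697,175),(337,292)),('jar lid',(103,418),(182,397)),('black',(374,452),(366,309)),('shakertop',(128,230),(66,372))):
    print(n,tri([ray(t,c2(*p)),ray(s,c3(*q))]).round(1))
print('hBL55?',tri([ray(t,a(113,108)),ray(s,b(73,120))]).round(1))
print('hBR72',tri([ray(t,a(278,68)),ray(s,b(125,38))]).round(1))
# predicted overlay
def box(c,l): 
    im=c['img'].copy()
    return im
def holder(g,yaw):
    u=np.array([np.cos(yaw),np.sin(yaw),0]);v=np.array([-u[1],u[0],0]);z=np.array([0,0,1])
    return lambda x,y,h:np.array(g)+x*u+y*v+(h-36)*z
H=holder([506.5,-92.5,36],np.radians(14))
pts=[H(30,30,72),H(30,-30,72),H(-30,30,40),H(-30,-30,40),H(-30,30,0),H(30,30,0),H(30,30,55),H(-30,30,55),H(42,18,95),H(42,-18,95)]
pan=[[593,135-110,0],[593,245,0],[593,245,185],[593,25,185],[593,245-6,130],[593,245-6,154],[593,31,130],[593,31,154]]
for c,n in((t,'top'),(s,'scene')):
    im=cv2.resize(c['img'],None,fx=4,fy=4,interpolation=cv2.INTER_CUBIC)
    for p in proj(c,pts+pan): cv2.circle(im,tuple(int(round(4*x+1.5)) for x in p),3,(0,255,255),-1)
    if n=='top': A=im[560:1010,800:1780]
    else: A=im[700:1300,700:1500]
    cv2.imwrite(f'pics/ov_{n}.png',A[:600,:800] if n=='scene' else cv2.resize(A,None,fx=.8,fy=.8))
E
```

```text
topL [596.5 239.  179.1]
topR [593.4  25.9 184.8]
botL [592.4 245.4   3.1]
botR [5.904e+02 2.750e+01 1.000e-01]
jar lid [447.  319.7 105.8]
black [433.8 186.4 104.5]
shakertop [542.3 316.5  84.8]
hBL55? [524.  -50.9  57.8]
hBR72 [ 540.6 -115.2   70.7]
```

View pics/ov_top.png

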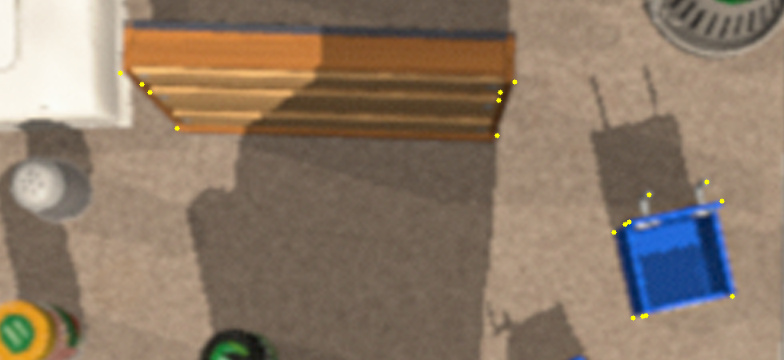

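View pics/ov_scene.png

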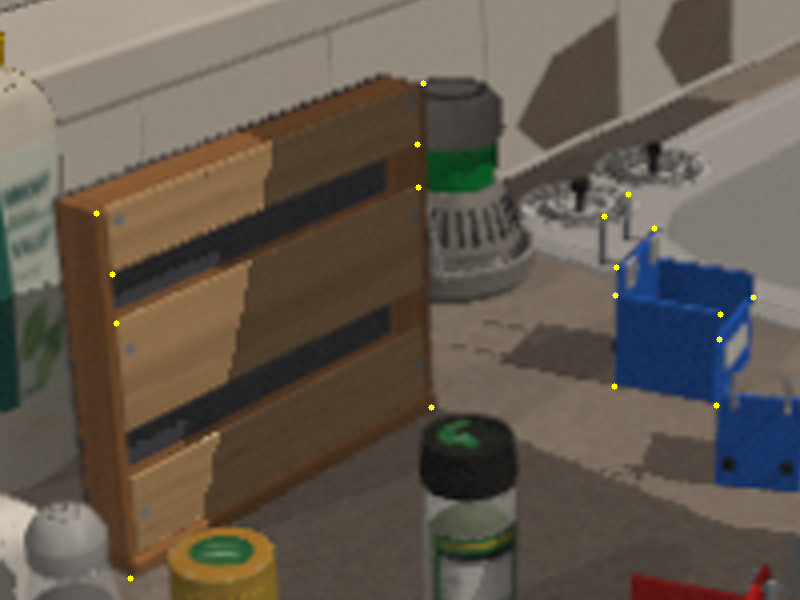

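```bash
cat >> h.py <<'E'
from scipy.spatial.transform import Rotation as Ro
def Rt(yaw,p):
    return Ro.from_euler('ZY',[yaw,-p],degrees=True)*Ro.from_euler('x',180,degrees=True)
def tcp_for(g,yaw,p,off=23): return np.array(g,float)+off*Rt(yaw,p).as_matrix()[:,2]
def rel(pos,yaw,p,s=None):
    s=s or state(); R0=Ro.from_quat(s['tcp_rot'])
    d=R0.inv().apply(np.array(pos)-s['ee_pos']); r=(R0.inv()*Rt(yaw,p)).as_rotvec(degrees=True)
    return np.round(np.r_[d,r],1).tolist()
def cur():
    s=state();M=Ro.from_quat(s['tcp_rot']).as_matrix()
    z=M[:,2];x=M[:,0]
    print('t',round(s['time'],2),'tcp',s['ee_pos'].round(1),'yaw',round(np.degrees(np.arctan2(x[1],x[0])),1),'pitch',round(np.degrees(np.arctan2(x[2],np.hypot(x[0],x[1]))),1),'roll',round(np.degrees(M[2,1]),1),'F',s['ft_force'].round(1),'gap',round(float(s['finger_gap']),1),'q',s['joint_positions'].round(2)); return s
E
python3 - <<'E'
from h import *
cur()
R=Rt(14,35).as_matrix();print(R.round(3))
tg=tcp_for([506.5,-92.5,36],14,35); pre=tg-110*R[:,2]
print(tg,pre); print(rel(pre,14,35), rel(tg,14,35))
E
```

```text
t 0.3 tcp [ 229.9 -581.   231. ] yaw 21.6 pitch -0.0 roll -0.0 F [-1.1 -0.4 -0.1] gap 85.6 q [-1.2   0.35  1.63 -0.    1.16 -0.  ]
[[ 0.795  0.242  0.557]
 [ 0.198 -0.97   0.139]
 [ 0.574  0.    -0.819]]
[519.30039159 -89.30850393  17.15950298] [ 458.08112746 -104.57218079  107.26622785]
[387.5, -359.0, 123.9, -2.3, 35.0, 7.3] [450.0, -350.6, 214.0, -2.3, 35.0, 7.3]
```

apply_moves:
  series:
    - [387.5,-359,50,-2.3,35,7.3]
    - [387.5,-359,50,-2.3,35,7.3]
    - [387.5,-359,50,-2.3,35,7.3]
    - [387.5,-359,50,-2.3,35,7.3]
    - [387.5,-359,50,-2.3,35,7.3]
    - [387.5,-359,50,-2.3,35,7.3]
    - [387.5,-359,50,-2.3,35,7.3]
    - [387.5,-359,50,-2.3,35,7.3]
    - [387.5,-359,50,-2.3,35,7.3]
    - [387.5,-359,50,-2.3,35,7.3]
    - [387.5,-359,50,-2.3,35,7.3]
    - [387.5,-359,50,-2.3,35,7.3]
  hand: 100

```text
time: 1.3
ee_pos: [445.3, -130.8, 184.4]
tcp_rot: [0.946, 0.116, 0.299, -0.036]
ft_force: [1.0, -0.0, 0.4]
finger_gap: 85.7
```

```bash
python3 - <<'E'
from h import *
s=cur();R=Rt(14,35).as_matrix()
tg=tcp_for([506.5,-92.5,36],14,35); pre=tg-100*R[:,2]
print(rel(pre,14,35,s))
E
```

```text
t 1.3 tcp [ 445.3 -130.8  184.4] yaw 14.0 pitch 35.1 roll 0.0 F [ 1.  -0.   0.4] gap 85.7 q [-0.62  0.02  2.36  0.97  0.55 -0.09]
[-29.1, -22.4, 83.9, 0.0, -0.1, 0.0]
```

apply_moves:
  series:
    - [-15,-12,42,0,0,0]
    - [-29,-22.4,84,0,0,0]
    - [-29,-22.4,84,0,0,0]
    - [-29,-22.4,84,0,0,0]
    - [-29,-22.4,84,0,0,0]

```text
time: 1.72
ee_pos: [462.6, -103.3, 97.0]
tcp_rot: [0.947, 0.117, 0.297, -0.038]
ft_force: [-0.2, 0.3, 0.2]
finger_gap: 85.2
```

```bash
python3 - <<'E'
from h import *
s=cur()
tg=tcp_for([506.5,-92.5,36],14,35)
print(rel(tg,14,35,s))
t=read_camera('top');im=t['img']
cv2.imwrite('pics/t1.png',cv2.resize(im[170:270,340:480],None,fx=5,fy=5,interpolation=cv2.INTER_CUBIC))
t=read_camera('scene');im=t['img']
cv2.imwrite('pics/s1.png',cv2.resize(im[180:300,280:440],None,fx=5,fy=5,interpolation=cv2.INTER_CUBIC))
E
```

```text
t 1.72 tcp [ 462.6 -103.3   97. ] yaw 14.0 pitch 34.9 roll -0.1 F [-0.2  0.3  0.2] gap 85.2 q [-0.51  0.25  2.42  1.56  0.41 -0.65]
[2.3, 0.5, 98.9, -0.2, 0.1, 0.0]
```

View pics/t1.png

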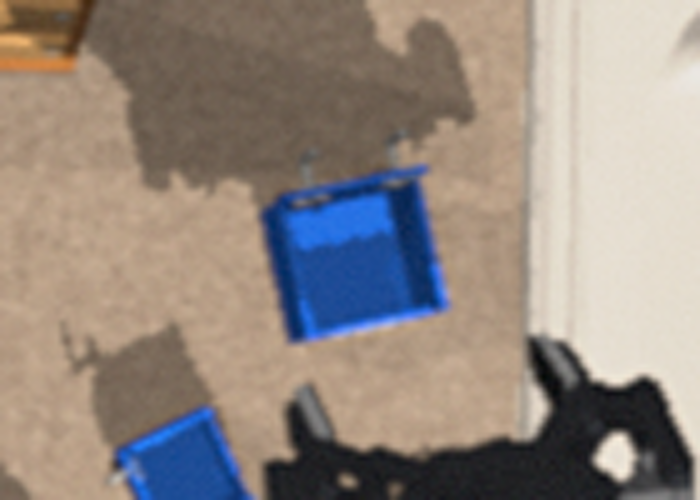

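View pics/s1.png

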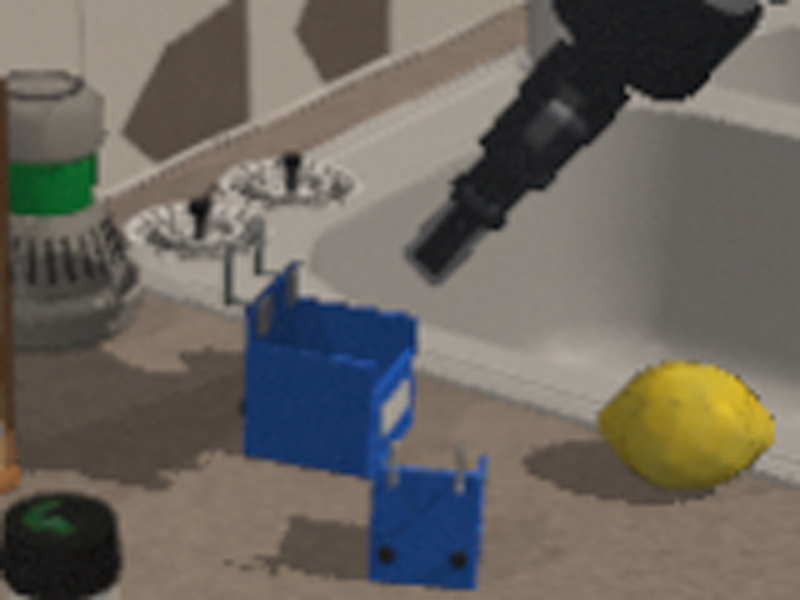

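```bash
python3 - <<'E'
from h import *
s=state();t=read_camera('top')
M=Ro.from_quat(s['tcp_rot']).as_matrix();p=s['ee_pos']
Q=[p,p-13*M[:,2]+43*M[:,1],p-13*M[:,2]-43*M[:,1],[506.5,-92.5,55]]
im=cv2.resize(t['img'],None,fx=5,fy=5,interpolation=cv2.INTER_CUBIC)
for q in proj(t,Q): print(q); cv2.circle(im,tuple(int(5*x+2) for x in q),4,(0,255,255),-1)
cv2.imwrite('pics/t2.png',im[900:1350,1800:2500])
E
```

```text
[422.22069596 241.11592284]
[446.02392532 239.85316821]
[402.45265014 249.60060058]
[412.40296306 220.66100441]
```

View pics/t2.png

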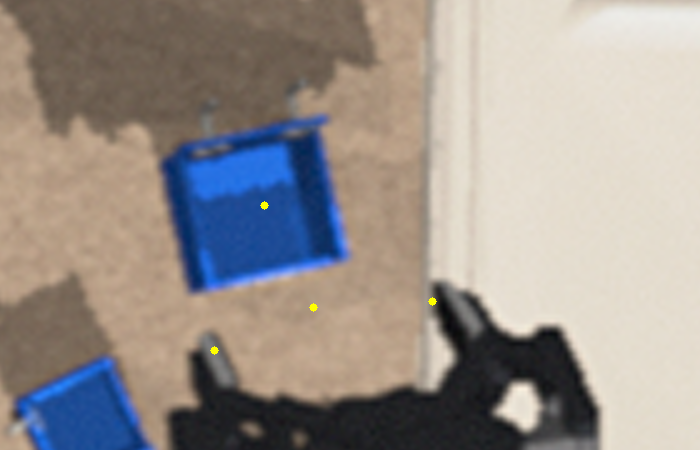

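apply_moves:
  series:
    - [1.0,-2.5,30,0,0,0]
    - [1,-2.5,60,0,0,0]
    - [1,-2.5,85,0,0,0]
    - [1,-2.5,98,0,0,0]
    - [1,-2.5,98,0,0,0]
    - [1,-2.5,98,0,0,0]

```text
time: 2.37
ee_pos: [518.3, -88.5, 19.5]
tcp_rot: [0.946, 0.117, 0.299, -0.037]
ft_force: [-0.0, -0.3, 0.5]
finger_gap: 85.2
```

```bash
python3 - <<'E'
from h import *
s=cur()
t=read_camera('top');im=t['img']
A=cv2.resize(im[190:260,370:450],None,fx=5,fy=5,interpolation=cv2.INTER_CUBIC)
t=read_camera('scene');im=t['img']
B=cv2.resize(im[215:285,315:395],None,fx=5,fy=5,interpolation=cv2.INTER_CUBIC)
cv2.imwrite('pics/g1.png',np.hstack([A,B]))
E
```

```text
t 2.37 tcp [518.3 -88.5  19.5] yaw 14.0 pitch 35.1 roll -0.0 F [-0.  -0.3  0.5] gap 85.2 q [-0.4   0.5   2.36  2.13  0.42 -1.15]
```

View pics/g1.png

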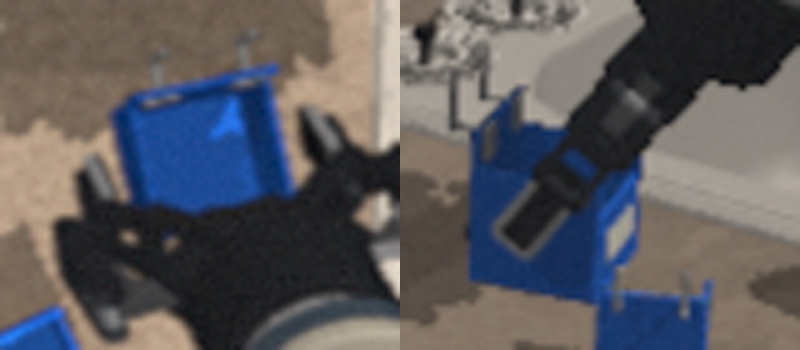

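apply_moves:
  series:
    - [0,0,0,0,0,0]
    - [0,0,0,0,0,0]
    - [0,0,0,0,0,0]
    - [0,0,0,0,0,0]
    - [0,0,0,0,0,0]
    - [0,0,0,0,0,0]
    - [0,0,0,0,0,0]
    - [0,0,0,0,0,0]
  hand: 0
  force: 60

```text
time: 3.13
ee_pos: [518.2, -88.7, 20.4]
tcp_rot: [0.946, 0.116, 0.3, -0.036]
ft_force: [-7.3, -2.9, 13.9]
finger_gap: 59.5
```

```bash
python3 - <<'E'
from h import *
s=cur()
t=read_camera('top');im=t['img']
A=cv2.resize(im[190:260,370:450],None,fx=5,fy=5,interpolation=cv2.INTER_CUBIC)
t=read_camera('scene');im=t['img']
B=cv2.resize(im[215:285,315:395],None,fx=5,fy=5,interpolation=cv2.INTER_CUBIC)
cv2.imwrite('pics/g2.png',np.hstack([A,B]))
E
```

```text
t 3.13 tcp [518.2 -88.7  20.4] yaw 14.0 pitch 35.2 roll 0.1 F [-7.3 -2.9 13.9] gap 59.5 q [-0.4   0.5   2.36  2.13  0.42 -1.15]
```

View pics/g2.png

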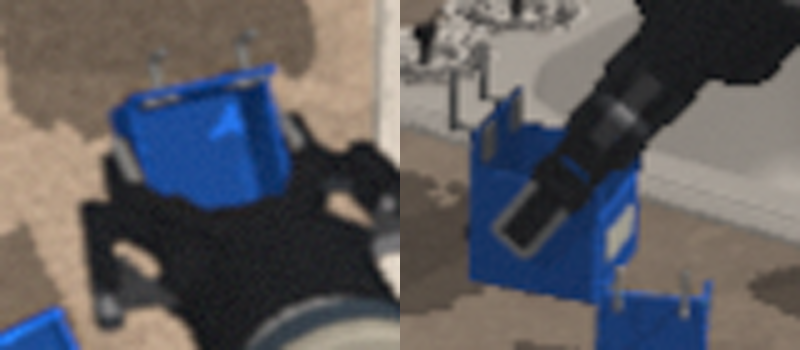

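apply_moves:
  series:
    - [11.5,0,-16.4,0,0,0]
    - [28.7,0,-41,0,0,0]
    - [51.6,0,-73.7,0,0,0]
    - [74.6,0,-106.5,0,0,0]
    - [74.6,0,-106.5,0,0,0]
    - [74.6,0,-106.5,0,0,0]

```text
time: 3.73
ee_pos: [517.5, -88.6, 150.6]
tcp_rot: [0.946, 0.117, 0.299, -0.036]
ft_force: [-0.3, 0.7, -1.7]
finger_gap: 59.2
```

```bash
python3 - <<'E'
from h import *
s=cur()
# grip point offset in tool frame: x -1.7, z -20.3
def T(g,yaw,p):
    M=Rt(yaw,p).as_matrix(); return np.array(g)-M@np.array([-1.7,-0.6,-20.3])
print(rel(T([500,115,150],0,35),0,35,s)); print(s['moment'])
E
```

```text
t 3.73 tcp [517.5 -88.6 150.6] yaw 14.1 pitch 35.0 roll 0.1 F [-0.3  0.7 -1.7] gap 59.2 q [-0.4   0.16  2.31  1.16  0.38 -0.11]
[27.5, -198.0, 38.9, -8.0, -0.1, 11.5]
[-0.04931758  0.40542404  0.03391115]
```

apply_moves:
  series:
    - [5,-33,6,-1.3,0,1.9]
    - [9,-66,13,-2.7,0,3.8]
    - [14,-99,19,-4,0,5.7]
    - [18,-132,26,-5.3,0,7.7]
    - [23,-165,33,-6.7,0,9.6]
    - [27.5,-198,39,-8,0,11.5]
    - [27.5,-198,39,-8,0,11.5]
    - [27.5,-198,39,-8,0,11.5]
    - [27.5,-198,39,-8,0,11.5]

```text
time: 4.48
ee_pos: [518.1, 82.4, 133.1]
tcp_rot: [0.954, 0.014, 0.296, -0.042]
ft_force: [0.0, -0.2, -2.1]
finger_gap: 59.3
```

```bash
cat >> h.py <<'E'
OFF=np.array([-1.7,-0.6,-20.3])
def T(g,yaw,p): return np.array(g)-Rt(yaw,p).as_matrix()@OFF
def gnow(s): return s['ee_pos']+Ro.from_quat(s['tcp_rot']).as_matrix()@OFF
def shot(name,scene=(0,0,640,480),top=None,f=4):
    t=read_camera('scene')['img'];x,y,w,h=scene
    cv2.imwrite(f'pics/{name}_s.png',cv2.resize(t[y:y+h,x:x+w],None,fx=f,fy=f,interpolation=cv2.INTER_CUBIC))
    t=read_camera('top')['img'];x,y,w,h=top
    cv2.imwrite(f'pics/{name}_t.png',cv2.resize(t[y:y+h,x:x+w],None,fx=f,fy=f,interpolation=cv2.INTER_CUBIC))
E
python3 - <<'E'
from h import *
s=cur();print(gnow(s))
shot('a',(170,150,200,150),(220,120,180,120))
print(rel(T([530,115,123],0,35),0,35,s))
E
```

```text
t 4.48 tcp [518.1  82.4 133.1] yaw 0.1 pitch 34.4 roll -4.2 F [ 0.  -0.2 -2.1] gap 59.3 q [0.15 0.17 2.37 1.21 0.   0.49]
[505.22638808  81.22901015 148.81508686]
[6.1, -28.7, 38.0, -5.1, 0.6, 0.0]
```

View pics/a_s.png

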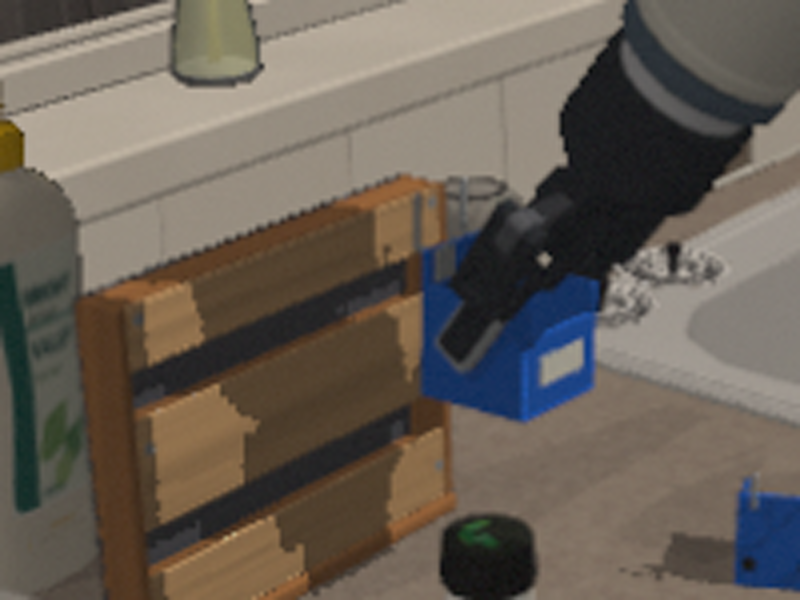

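View pics/a_t.png

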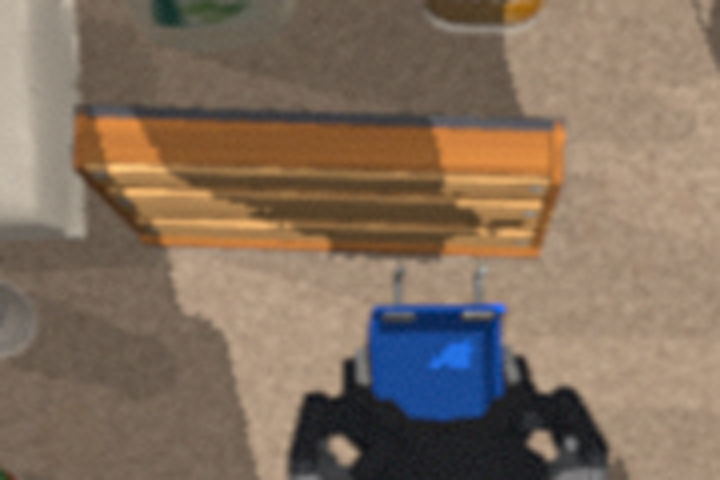

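```bash
cat > kin.py <<'E'
from h import *
from scipy.optimize import least_squares
D=[([-1.196,.3536,1.634,0,1.1552,-.0024],[229.8,-580.7,230.6]),([-.62,.02,2.36,.97,.55,-.09],[445.3,-130.8,184.4]),([-.51,.25,2.42,1.56,.41,-.65],[462.6,-103.3,97]),([-.4,.5,2.36,2.13,.42,-1.15],[518.3,-88.5,19.5]),([-.4,.16,2.31,1.16,.38,-.11],[517.5,-88.6,150.6]),([.15,.17,2.37,1.21,0,.49],[518.1,82.4,133.1])]
def fk(q,P):
    a1,h,L2,a3,d4,L6=P
    y=lambda a:Ro.from_euler('y',a); z=lambda a:Ro.from_euler('z',a)
    R=z(q[0]);p=R.apply([a1,0,h]);R=R*y(q[1]);p=p+R.apply([0,0,L2]);R=R*y(q[2]);p=p+R.apply([a3,0,d4]);R=R*z(q[3])*y(q[4])
    p=p+R.apply([0,0,L6]);return p,R*z(q[5])
if __name__=='__main__':
    f=lambda P:np.r_[np.concatenate([fk(q,P)[0]-t for q,t in D]), 0.02*(P-np.array([0,330,400,0,400,250]))]
    r=least_squares(f,[0,330,400,0,400,250]);print(r.x.round(1));print(f(r.x)[:18].reshape(-1,3).round(1))
    np.save('P.npy',r.x)
    R=fk(D[0][0],r.x)[1].as_matrix();print(R.round(2), Rt(21.6,0).as_matrix().round(2))
E
python3 kin.py
```

```text
[ -5.3 299.6 571.4  58.2 498.5 349. ]
[[-1.2 -0.3  1. ]
 [-0.8 -1.6 -1. ]
 [ 2.2  2.7 -0.1]
 [ 0.6  0.1  1.4]
 [-0.1 -1.3  0.7]
 [-0.9 -4.2 -2. ]]
[[-0.37  0.93 -0.  ]
 [ 0.93  0.37  0.  ]
 [ 0.    0.   -1.  ]] [[ 0.93  0.37  0.  ]
 [ 0.37 -0.93 -0.  ]
 [-0.    0.   -1.  ]]
```

```bash
cat > ik.py <<'E'
from kin import *
P=np.load('P.npy')
lo=np.array([-2.63,-.92,.06,-1.3,0,-3.02])+.01;hi=np.array([2.63,2.1,2.66,4.44,2.69,3.02])-.01
def ik(pos,R,q0):
    def f(q):
        p,r=fk(q,P); r=r*Ro.from_euler('z',np.pi/2)
        return np.r_[(p-pos)/5,(r.inv()*R).as_rotvec()*50]
    b=None
    for qq in (q0,[.15,.2,2.2,-.3,.4,-1.5],[.15,.3,2.3,3.5,.3,1],[.15,.2,2.2,-.8,.4,-1]):
        r=least_squares(f,np.clip(qq,lo+.01,hi-.01),bounds=(lo,hi))
        if b is None or r.cost<b.cost-1e-3:b=r
    return b.x,b.cost
if __name__=='__main__':
  for y in (75,115):
    for g in ([505,y,150],[553,y,100],[553,y,150]):
      for yaw in (0,5):
        for p in (35,30,25,20,15,0,-5,-10):
            q,c=ik(T(g,yaw,p),Rt(yaw,p),[.15,.2,2.2,-.3,.4,-1.5]); print(g,yaw,p,q.round(2),round(c,3))
E
python3 ik.py
```

```text
[505, 75, 150] 0 35 [ 0.22  0.17  2.38  4.43  0.13 -2.68] 0.635
[505, 75, 150] 0 30 [ 0.21  0.16  2.31 -0.61  0.19  2.36] 0.0
[505, 75, 150] 0 25 [ 0.2   0.17  2.25 -0.29  0.3   2.03] 0.0
[505, 75, 150] 0 20 [ 0.19  0.19  2.2  -0.16  0.42  1.89] 0.0
[505, 75, 150] 0 15 [ 0.17  0.21  2.14 -0.09  0.54  1.82] 0.0
[505, 75, 150] 0 0 [ 0.15  0.31  1.96 -0.    0.87  1.72] 0.0
[505, 75, 150] 0 -5 [0.14 0.35 1.9  0.01 0.98 1.7 ] 0.0
[505, 75, 150] 0 -10 [0.13 0.39 1.85 0.03 1.08 1.69] 0.0
[505, 75, 150] 5 35 [ 0.18  0.17  2.38  4.43  0.05 -2.78] 0.042
[505, 75, 150] 5 30 [ 0.17  0.16  2.32 -0.29  0.15  1.94] 0.0
[505, 75, 150] 5 25 [ 0.17  0.17  2.26 -0.12  0.28  1.76] 0.0
[505, 75, 150] 5 20 [ 0.16  0.18  2.2  -0.06  0.41  1.7 ] 0.0
[505, 75, 150] 5 15 [ 0.16  0.21  2.14 -0.04  0.53  1.67] 0.0
[505, 75, 150] 5 0 [ 0.15  0.31  1.96 -0.    0.87  1.63] 0.0
[505, 75, 150] 5 -5 [0.14 0.35 1.9  0.01 0.98 1.62] 0.0
[505, 75, 150] 5 -10 [0.14 0.39 1.84 0.01 1.08 1.62] 0.0
[553, 75, 100] 0 35 [ 0.2   0.35  2.3   3.96  0.16 -2.21] 0.0
[553, 75, 100] 0 30 [ 0.18  0.34  2.27  4.43  0.09 -2.7 ] 1.556
[5
[... 4028 characters left out ...]
[ 0.24  0.29  2.03 -0.11  0.58  1.9 ] 0.0
[553, 115, 150] 0 0 [0.2  0.38 1.85 0.   0.91 1.77] 0.0
[553, 115, 150] 0 -5 [0.19 0.42 1.79 0.02 1.02 1.75] 0.0
[553, 115, 150] 0 -10 [0.18 0.46 1.73 0.04 1.12 1.74] 0.0
[553, 115, 150] 5 35 [ 0.25  0.24  2.29  4.43  0.09 -2.72] 1.322
[553, 115, 150] 5 30 [ 0.25  0.24  2.21 -0.43  0.2   2.14] 0.0
[553, 115, 150] 5 25 [ 0.24  0.24  2.15 -0.21  0.32  1.91] 0.0
[553, 115, 150] 5 20 [ 0.23  0.26  2.09 -0.11  0.45  1.81] 0.0
[553, 115, 150] 5 15 [ 0.22  0.28  2.03 -0.07  0.57  1.76] 0.0
[553, 115, 150] 5 0 [0.2  0.38 1.85 0.   0.91 1.69] 0.0
[553, 115, 150] 5 -5 [0.2  0.42 1.79 0.01 1.02 1.68] 0.0
[553, 115, 150] 5 -10 [0.19 0.47 1.72 0.02 1.12 1.67] 0.0
```

```bash
python3 - <<'E'
from ik import *
s=cur()
q=s['joint_positions']
for g,yaw,p in (([515,20,150],10,35),([515,20,80],10,35),([515,20,36],10,35),([515,20,36],10,25),([515,20,36],10,22),([515,20,100],10,25),([515,20,150],10,10),([515,50,170],0,0)):
    qq,c=ik(T(g,yaw,p),Rt(yaw,p),q);print(g,yaw,p,qq.round(2),round(c,3))
    q=qq
print(rel(T([515,20,150],10,35),10,35,s))
E
```

```text
t 4.58 tcp [518.2  81.9 133.1] yaw 0.1 pitch 34.4 roll -4.1 F [ 0.6  0.7 -1.3] gap 59.2 q [0.15 0.17 2.37 1.21 0.   0.48]
[515, 20, 150] 10 35 [-0.04  0.17  2.36  1.5   0.12 -0.1 ] 0.0
[515, 20, 80] 10 35 [-0.04  0.36  2.39  2.62  0.25 -1.24] 0.0
[515, 20, 36] 10 35 [-0.04  0.49  2.4   2.8   0.37 -1.42] 0.0
[515, 20, 36] 10 25 [-0.01  0.44  2.3   1.92  0.08 -0.52] 0.0
[515, 20, 36] 10 22 [-0.    0.44  2.27  0.84  0.09  0.57] 0.0
[515, 20, 100] 10 25 [-0.01  0.29  2.28  0.49  0.17  0.92] 0.0
[515, 20, 150] 10 10 [0.02 0.24 2.07 0.04 0.66 1.39] 0.0
[515, 50, 170] 0 0 [ 0.1   0.29  1.93 -0.    0.92  1.67] 0.0
[8.7, 60.4, -0.8, 0.6, 0.2, -8.2]
```

```bash
python3 - <<'E'
from ik import *
s=cur()
q=s['joint_positions']
for g,yaw,p in (([515,10,150],16,35),([515,10,36],16,35),([515,10,36],16,25),([515,10,150],16,25),([515,20,150],10,10)):
    qq,c=ik(T(g,yaw,p),Rt(yaw,p),q);print(g,yaw,p,qq.round(2),round(c,3))
    q=qq
print(rel(T([515,10,150],16,35),16,35,s))
E
```

```text
t 4.58 tcp [518.2  81.9 133.1] yaw 0.1 pitch 34.4 roll -4.1 F [ 0.6  0.7 -1.3] gap 59.2 q [0.15 0.17 2.37 1.21 0.   0.48]
[515, 10, 150] 16 35 [-0.13  0.18  2.35  1.4   0.23 -0.16] 0.0
[515, 10, 36] 16 35 [-0.13  0.49  2.39  2.49  0.38 -1.3 ] 0.0
[515, 10, 36] 16 25 [-0.07  0.44  2.29  1.61  0.15 -0.36] 0.0
[515, 10, 150] 16 25 [-0.07  0.18  2.24  0.45  0.34  0.82] 0.0
[515, 20, 150] 10 10 [0.02 0.24 2.07 0.04 0.66 1.39] 0.0
[8.5, 69.1, -1.7, 4.1, -0.0, -13.1]
```

apply_moves:
  series:
    - [2,17,0,1,0,-3]
    - [4,35,0,2,0,-6.5]
    - [6,52,-1,3,0,-10]
    - [8.5,69,-1.7,4,0,-13]
    - [8.5,69,-1.7,4,0,-13]
    - [8.5,69,-1.7,4,0,-13]
    - [8.5,69,-1.7,4,0,-13]

```text
time: 5.17
ee_pos: [527.8, 12.7, 134.2]
tcp_rot: [0.945, 0.13, 0.298, -0.041]
ft_force: [-0.9, -0.2, -1.8]
finger_gap: 59.8
```

```bash
python3 - <<'E'
from h import *
s=cur();print(gnow(s))
print(rel(T([515,10,90],16,35),16,35,s),rel(T([515,10,38],16,35),16,35,s))
E
```

```text
t 5.17 tcp [527.8  12.7 134.2] yaw 15.7 pitch 35.0 roll -0.0 F [-0.9 -0.2 -1.8] gap 59.8 q [-0.12  0.18  2.34  1.39  0.23 -0.15]
[515.1257852    9.74734657 149.80415331]
[-34.3, -0.3, 49.0, 0.1, -0.0, -0.2] [-64.2, -0.3, 91.6, 0.1, -0.0, -0.2]
```

apply_moves:
  series:
    - [-17,0,24.5,0,0,0]
    - [-34,0,49,0,0,0]
    - [-50,0,71,0,0,0]
    - [-62,0,88.5,0,0,0]
    - [-62,0,88.5,0,0,0]
    - [-63.5,0,90.5,0,0,0]
    - [-64.5,0,92.5,0,0,0]
    - [-65,0,93,0,0,0]

```text
time: 5.83
ee_pos: [526.8, 14.4, 19.3]
tcp_rot: [0.945, 0.131, 0.297, -0.042]
ft_force: [-1.4, -2.3, 2.5]
finger_gap: 59.4
```

```bash
python3 - <<'E'
from h import *
s=cur();print(gnow(s))
E
```

```text
t 5.83 tcp [526.8  14.4  19.3] yaw 15.8 pitch 34.9 roll -0.1 F [-1.4 -2.3  2.5] gap 59.4 q [-0.12  0.5   2.39  2.5   0.38 -1.3 ]
[514.11102573  11.37732964  34.94520971]
```

Touching the worktop. Open, back off, and look.

apply_moves:
  series:
    - [0,0,0,0,0,0]
    - [0,0,0,0,0,0]
    - [0,0,0,0,0,0]
    - [0,0,0,0,0,0]
    - [0,0,-10,0,0,0]
    - [0,0,-30,0,0,0]
    - [0,0,-60,0,0,0]
    - [0,0,-90,0,0,0]
    - [0,0,-120,0,0,0]
    - [0,0,-120,0,0,0]
  hand: 100

```text
time: 6.67
ee_pos: [461.6, -6.0, 120.2]
tcp_rot: [0.944, 0.131, 0.298, -0.041]
ft_force: [-0.3, 0.5, 0.3]
finger_gap: 85.3
```

```bash
python3 - <<'E'
from h import *
s=cur()
shot('b',(250,180,140,140),(320,160,120,90),5)
E
```

```text
t 6.67 tcp [461.6  -6.  120.2] yaw 15.9 pitch 35.1 roll 0.1 F [-0.3  0.5  0.3] gap 85.3 q [-0.22  0.14  2.47  1.65  0.28 -0.5 ]
```

View pics/b_s.png

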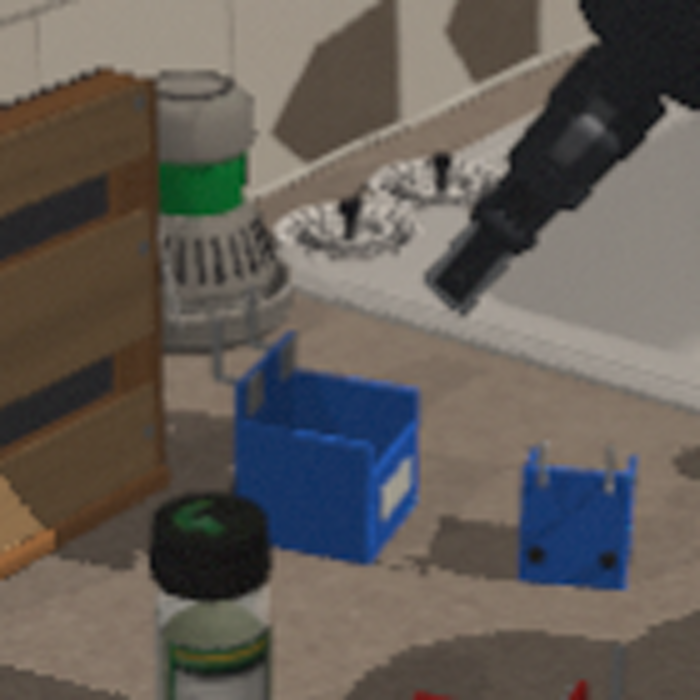

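View pics/b_t.png

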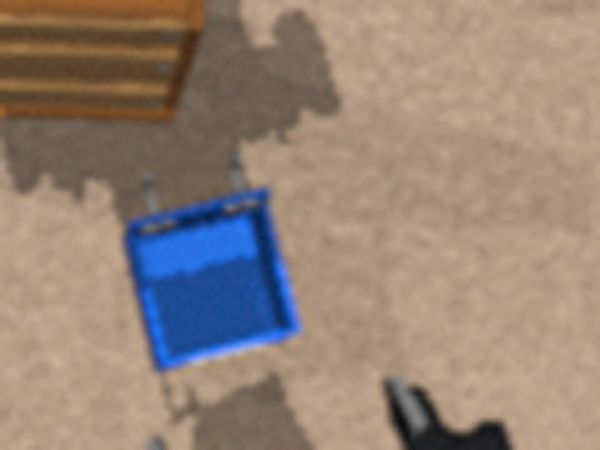

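```bash
python3 - <<'E'
from h import *
t=read_camera('top');s=read_camera('scene')
a=lambda x,y:(320+x/5-.4,160+y/5-.4); b=lambda x,y:(250+x/5-.4,180+y/5-.4)
L=[('bR72',onz(t,a(269,190),72)),('bL72',onz(t,a(135,219),72)),('fR40',onz(t,a(300,331),40)),('fL40',onz(t,a(158,369),40)),('fL55',onz(t,a(158,369),55)),('fR55',onz(t,a(300,331),55)),('s f0L',onz(s,b(370,563),0)),('s b0L',onz(s,b(240,540),0)),('s bL72',onz(s,b(237,382),72)),('s bR72',onz(s,b(295,332),72)),('s fR0',onz(s,b(413,500),0))]
for n,p in L: print(n,p.round(1))
E
```

```text
bR72 [550.1  -9.9  72. ]
bL72 [537.   44.1  72. ]
fR40 [495.3 -27.   40. ]
fL40 [477.9  31.9  40. ]
fL55 [477.2  32.6  55. ]
fR55 [494.3 -25.4  55. ]
s f0L [480.  28.   0.]
s b0L [534.8  44.8   0. ]
s bL72 [536.4  43.7  72. ]
s bR72 [547.8 -10.2  72. ]
s fR0 [497.7 -28.1   0. ]
```

```bash
python3 - <<'E'
from h import *
s=cur(); R=Rt(16,25).as_matrix()
tg=tcp_for([510.9,9.4,38],16,25,22); pre=tg-90*R[:,2]
print(tg,rel(pre,16,25,s),(R.T@np.array([0,0,1])).round(3))
E
```

```text
t 6.87 tcp [462.8  -5.9 119.8] yaw 15.9 pitch 35.1 roll 0.1 F [0.1 0.  0.3] gap 85.2 q [-0.22  0.14  2.47  1.66  0.28 -0.51]
[519.83742843  11.96276636  18.06122869] [6.1, -1.5, 29.0, 0.1, -10.1, -0.1] [ 0.423  0.    -0.906]
```

apply_moves:
  series:
    - [2,0,8,0,-3,0]
    - [4,-1,18,0,-6.5,0]
    - [6,-1.5,29,0,-10,0]
    - [6,-1.5,29,0,-10,0]
    - [6,-1.5,29,0,-10,0]
    - [6,-1.5,29,0,-10,0]
    - [6,-1.5,29,0,-10,0]

```text
time: 7.45
ee_pos: [483.8, 2.4, 97.8]
tcp_rot: [0.967, 0.135, 0.214, -0.03]
ft_force: [-0.6, -0.0, 0.1]
finger_gap: 85.3
```

```bash
python3 - <<'E'
from h import *
s=cur(); tg=tcp_for([510.9,9.4,38],16,25,22)
print(rel(tg,16,25,s))
E
```

```text
t 7.45 tcp [483.8   2.4  97.8] yaw 15.9 pitch 24.9 roll -0.1 F [-0.6 -0.   0.1] gap 85.3 q [-0.11  0.21  2.34  0.71  0.25  0.52]
[0.2, 0.8, 88.0, -0.0, 0.1, -0.1]
```

apply_moves:
  series:
    - [0,0,20,0,0,0]
    - [0,0.8,45,0,0,0]
    - [0,0.8,70,0,0,0]
    - [0,0.8,88,0,0,0]
    - [0,0.8,88,0,0,0]
    - [0,0.8,88,0,0,0]
    - [0,0.8,88,0,0,0]
    - [0,0.8,88,0,0,0]

```text
time: 8.12
ee_pos: [517.6, 11.1, 17.8]
tcp_rot: [0.967, 0.134, 0.213, -0.03]
ft_force: [-0.7, -0.5, 1.2]
finger_gap: 85.1
```

apply_moves:
  series:
    - [0,0,0,0,0,0]
    - [0,0,0,0,0,0]
    - [0,0,0,0,0,0]
    - [0,0,0,0,0,0]
    - [0,0,0,0,0,0]
    - [0,0,0,0,0,0]
    - [0,0,0,0,0,0]
  hand: 0
  force: 60

```text
time: 8.7
ee_pos: [518.2, 10.9, 19.5]
tcp_rot: [0.967, 0.135, 0.215, -0.03]
ft_force: [-4.3, -0.7, 6.8]
finger_gap: 59.2
```

```bash
python3 - <<'E'
from h import *
s=cur(); R=Ro.from_quat(s['tcp_rot']).as_matrix()
g=np.array([514.7,10.5,36]);print('OFF',(R.T@(g-s['ee_pos'])).round(1))
shot('c',(250,180,140,140),(320,160,120,90),5)
E
```

```text
t 8.7 tcp [518.2  10.9  19.5] yaw 15.9 pitch 25.0 roll 0.0 F [-4.3 -0.7  6.8] gap 59.2 q [-0.08  0.44  2.3   1.66  0.15 -0.42]
OFF [  3.8  -0.5 -16.5]
```

View pics/c_s.png

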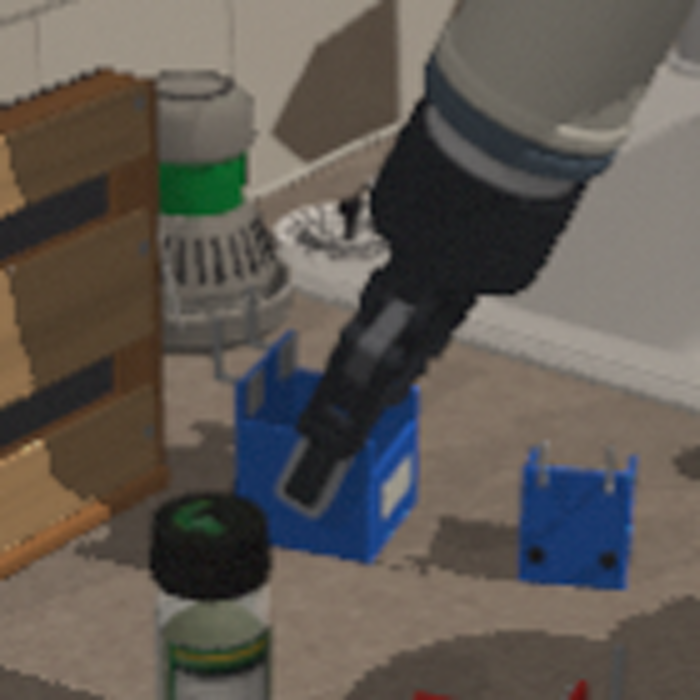

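View pics/c_t.png

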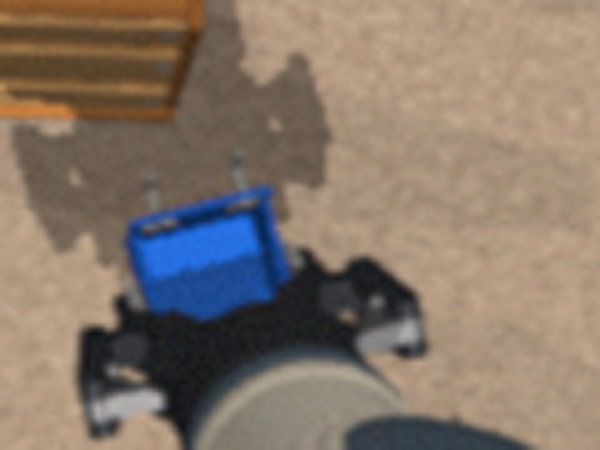

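apply_moves:
  series:
    - [6,0,-13,0,0,0]
    - [18,0,-39,0,0,0]
    - [33,0,-71,0,0,0]
    - [48,0,-103,0,0,0]
    - [48,0,-103,0,0,0]
    - [48,0,-103,0,0,0]
    - [48,0,-103,0,0,0]
    - [48,0,-103,0,0,0]

```text
time: 9.47
ee_pos: [520.1, 10.1, 136.3]
tcp_rot: [0.966, 0.135, 0.217, -0.028]
ft_force: [1.7, 0.0, -1.3]
finger_gap: 59.3
```

```bash
sed -i 's/^OFF=.*/OFF=np.array([3.8,-0.5,-16.5])/' h.py; python3 - <<'E'
from ik import *
s=cur();print(gnow(s))
q=s['joint_positions']
for g,yaw,p in (([500,75,140],0,10),([515,75,123],0,25),([553,75,123],0,25)):
    q,c=ik(T(g,yaw,p),Rt(yaw,p),q);print(g,p,q.round(2),round(c,3))
print(rel(T([500,40,150],8,10),8,10,s),rel(T([500,75,140],0,10),0,10,s))
E
```

```text
t 9.47 tcp [520.1  10.1 136.3] yaw 15.9 pitch 25.3 roll 0.2 F [ 1.7  0.  -1.3] gap 59.3 q [-0.08  0.17  2.25  0.45  0.34  0.82]
[516.43988746   9.67360049 152.88748496]
[500, 75, 140] 10 [ 0.17  0.23  2.11 -0.05  0.63  1.78] 0.0
[515, 75, 123] 25 [ 0.2   0.23  2.27 -0.37  0.23  2.11] 0.0
[553, 75, 123] 25 [ 0.18  0.28  2.19 -0.31  0.25  2.03] 0.0
[-12.3, -33.9, -2.3, -2.2, -15.3, 7.5] [-7.9, -67.7, 10.7, -4.6, -15.2, 15.2]
```

apply_moves:
  series:
    - [-6,-17,-1,-1.1,-7,3.7]
    - [-12,-34,-2,-2.2,-13,7.5]
    - [-10,-51,5,-3.4,-15.2,11.3]
    - [-8,-67.7,10.7,-4.6,-15.2,15.2]
    - [-8,-67.7,10.7,-4.6,-15.2,15.2]
    - [-8,-67.7,10.7,-4.6,-15.2,15.2]
    - [-8,-67.7,10.7,-4.6,-15.2,15.2]

```text
time: 10.05
ee_pos: [497.2, 77.1, 118.6]
tcp_rot: [0.997, 0.001, 0.084, -0.002]
ft_force: [0.6, -0.1, -0.8]
finger_gap: 59.4
```

```bash
python3 - <<'E'
from h import *
s=cur();print(gnow(s))
print(rel(T([528,75,123],0,25),0,25,s))
E
```

```text
t 10.05 tcp [497.2  77.1 118.6] yaw 0.1 pitch 9.6 roll -0.2 F [ 0.6 -0.1 -0.8] gap 59.4 q [ 0.17  0.24  2.11 -0.04  0.63  1.77]
[498.17739563  77.55486682 135.4639443 ]
[31.8, 2.7, 17.7, -0.2, 15.4, 0.1]
```

apply_moves:
  series:
    - [10,1,6,0,5,0]
    - [20,2,12,0,11,0]
    - [31.8,2.7,17.7,-0.2,15.4,0]
    - [31.8,2.7,17.7,-0.2,15.4,0]
    - [31.8,2.7,17.7,-0.2,15.4,0]
    - [31.8,2.7,17.7,-0.2,15.4,0]

```text
time: 10.55
ee_pos: [531.2, 72.4, 107.3]
tcp_rot: [0.976, -0.0, 0.216, 0.001]
ft_force: [0.1, -0.7, -1.8]
finger_gap: 59.4
```

```bash
python3 - <<'E'
from h import *
s=cur();print(gnow(s))
shot('d',(170,150,200,150),(240,130,160,120))
print(Rt(0,25).as_matrix().T@np.array([1,0,0]))
E
```

```text
t 10.55 tcp [531.2  72.4 107.3] yaw -0.0 pitch 24.9 roll 0.1 F [ 0.1 -0.7 -1.8] gap 59.4 q [ 0.18  0.25  2.24 -0.33  0.24  2.06]
[527.73496059  72.90462417 123.81517408]
[ 9.06307787e-01 -5.17558102e-17  4.22618262e-01]
```

View pics/d_s.png

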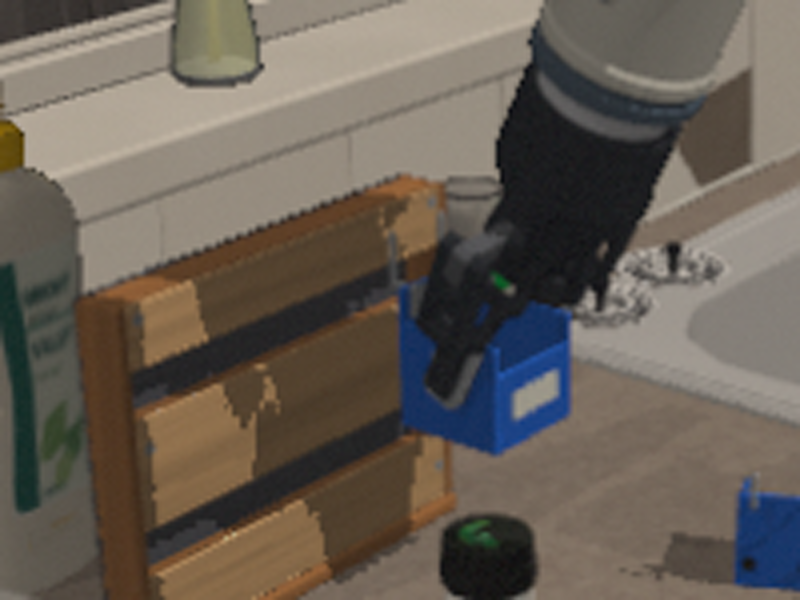

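View pics/d_t.png

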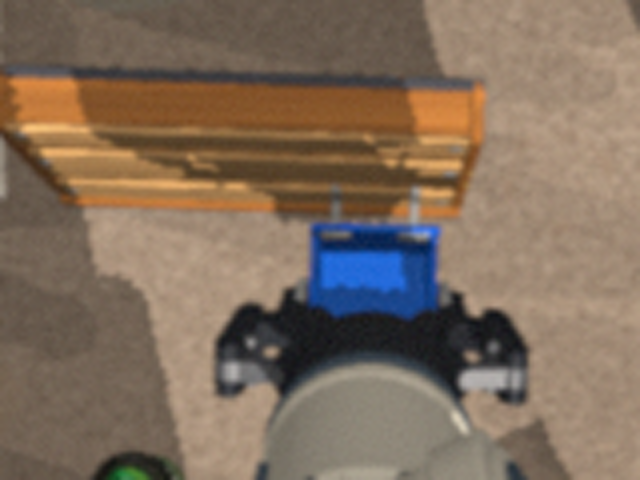

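apply_moves:
  series:
    - [4.5,0,2.1,0,0,0]
    - [9.1,0,4.2,0,0,0]
    - [11.8,0,5.5,0,0,0]
    - [11.8,0,5.5,0,0,0]
    - [11.8,0,5.5,0,0,0]

```text
time: 11.07
ee_pos: [544.9, 72.6, 107.4]
tcp_rot: [0.976, -0.0, 0.217, 0.001]
ft_force: [-0.1, 0.2, -2.1]
finger_gap: 59.0
```

apply_moves:
  series:
    - [0.9,0,0.4,0,0,0]
    - [0.9,0,0.4,0,0,0]
    - [1.8,0,0.8,0,0,0]
    - [1.8,0,0.8,0,0,0]

```text
time: 11.4
ee_pos: [546.6, 72.7, 107.4]
tcp_rot: [0.976, -0.0, 0.217, 0.001]
ft_force: [-0.1, -1.2, -1.5]
finger_gap: 59.1
```

```bash
python3 - <<'E'
from h import *
s=cur();print(gnow(s))
E
```

```text
t 11.4 tcp [546.6  72.7 107.4] yaw -0.0 pitch 25.1 roll 0.1 F [-0.1 -1.2 -1.5] gap 59.1 q [ 0.18  0.26  2.21 -0.31  0.25  2.04]
[543.00912828  73.20872064 123.94794381]
```

apply_moves:
  series:
    - [0.9,0,0.4,0,0,0]
    - [0.9,0,0.4,0,0,0]
    - [1.8,0,0.8,0,0,0]
    - [1.8,0,0.8,0,0,0]

```text
time: 11.73
ee_pos: [548.7, 72.7, 107.5]
tcp_rot: [0.976, -0.0, 0.217, 0.001]
ft_force: [0.7, 0.5, -1.6]
finger_gap: 59.2
```

apply_moves:
  series:
    - [0.9,0,0.4,0,0,0]
    - [0.9,0,0.4,0,0,0]
    - [0.9,0,0.4,0,0,0]

```text
time: 11.98
ee_pos: [549.5, 72.6, 107.4]
tcp_rot: [0.976, -0.0, 0.217, 0.001]
ft_force: [-0.7, 0.3, -1.3]
finger_gap: 59.4
```

apply_moves:
  series:
    - [0.9,0,0.4,0,0,0]
    - [0.9,0,0.4,0,0,0]
    - [0.9,0,0.4,0,0,0]

```text
time: 12.23
ee_pos: [550.5, 72.6, 107.5]
tcp_rot: [0.976, -0.0, 0.217, 0.001]
ft_force: [0.9, 0.2, -1.4]
finger_gap: 59.6
```

apply_moves:
  series:
    - [0.9,0,0.4,0,0,0]
    - [0.9,0,0.4,0,0,0]
    - [0.9,0,0.4,0,0,0]

```text
time: 12.48
ee_pos: [550.7, 72.5, 107.2]
tcp_rot: [0.976, -0.0, 0.217, 0.001]
ft_force: [-4.2, 0.8, 1.6]
finger_gap: 59.3
```

apply_moves:
  series:
    - [0.9,0,0.4,0,0,0]
    - [0.9,0,0.4,0,0,0]
    - [0.9,0,0.4,0,0,0]

```text
time: 12.73
ee_pos: [550.9, 72.5, 106.9]
tcp_rot: [0.976, -0.0, 0.216, 0.001]
ft_force: [-10.3, 2.9, 3.9]
finger_gap: 59.2
```

apply_moves:
  series:
    - [0.9,0,0.4,0,0,0]
    - [0.9,0,0.4,0,0,0]
    - [0.9,0,0.4,0,0,0]

```text
time: 12.98
ee_pos: [551.1, 72.4, 106.5]
tcp_rot: [0.977, -0.0, 0.215, 0.001]
ft_force: [-12.9, 1.9, 4.1]
finger_gap: 59.4
```

```bash
cat >> h.py <<'E'
XP=590.9; Y=74
def heel(hx,hz,th,yaw=-0.4):
    a=np.radians(th); return T([XP+hx-30*np.cos(a)-34*np.sin(a),Y,130+hz+30*np.sin(a)-34*np.cos(a)],yaw,25-th),yaw,25-th
E
python3 - <<'E'
from ik import *
s=cur();q=s['joint_positions']
for w in ((-60,4,35),(-12.5,13.5,35),(-8.5,12,20),(-6.5,9,10),(-5,7,0),(-5,4,0)):
    P_,y,p=heel(*w); q,c=ik(P_,Rt(y,p),q);print(w,P_.round(1),q.round(2),round(c,3))
print(rel(T([500,Y,130],-.4,25),-.4,25,s), rel(*heel(-60,4,35),s))
E
```

```text
t 12.98 tcp [551.1  72.4 106.5] yaw -0.0 pitch 24.9 roll 0.1 F [-12.9   1.9   4.1] gap 59.4 q [ 0.17  0.27  2.2  -0.3   0.25  2.02]
(-60, 4, 35) [480.2  73.5 107.8] [0.13 0.39 1.91 0.03 1.01 1.69] 0.0
(-12.5, 13.5, 35) [527.7  73.5 117.3] [0.12 0.44 1.8  0.03 1.07 1.69] 0.0
(-8.5, 12, 20) [540.2  73.5 103.5] [ 0.14  0.35  1.97 -0.02  0.73  1.74] 0.0
(-6.5, 9, 10) [549.5  73.5  93.8] [ 0.16  0.32  2.09 -0.09  0.47  1.82] 0.0
(-5, 7, 0) [559.4  73.5  86.4] [ 0.18  0.32  2.2  -0.39  0.21  2.12] 0.0
(-5, 4, 0) [559.4  73.5  83.4] [ 0.18  0.33  2.2  -0.4   0.2   2.14] 0.0
[-40.3, -1.0, -26.3, -0.1, 0.1, 0.4] [-63.8, -1.1, -31.0, 0.1, -34.9, 0.4]
```

apply_moves:
  series:
    - [-14,0,-6.5,0,0,0]
    - [-30,0,-14,0,0,0]
    - [-42,-1,-22,0,-3,0.2]
    - [-47,-1,-24,0,-9,0.4]
    - [-52,-1,-26,0,-15,0.4]
    - [-56,-1,-28,0,-21,0.4]
    - [-60,-1,-30,0,-28,0.4]
    - [-63.8,-1.1,-31,0.1,-34.9,0.4]
    - [-63.8,-1.1,-31,0.1,-34.9,0.4]
    - [-63.8,-1.1,-31,0.1,-34.9,0.4]
    - [-63.8,-1.1,-31,0.1,-34.9,0.4]

```text
time: 13.9
ee_pos: [482.0, 73.6, 107.9]
tcp_rot: [0.996, -0.004, -0.084, -0.001]
ft_force: [-0.3, 0.1, -0.7]
finger_gap: 59.3
```

```bash
python3 - <<'E'
from h import *
s=cur();print(gnow(s))
shot('e',(170,150,200,150),(240,130,160,120))
for w in ((-40,4,35),(-25,5.5,35)): print(rel(*heel(*w),s))
E
```

```text
t 13.9 tcp [482.   73.6 107.9] yaw -0.4 pitch -9.7 roll -0.1 F [-0.3  0.1 -0.7] gap 59.3 q [0.13 0.39 1.91 0.03 1.01 1.69]
[488.57051288  74.05029225 123.5696263 ]
[17.9, -0.1, -2.9, -0.1, -0.3, -0.0]
[32.5, -0.2, -6.9, -0.1, -0.3, -0.0]
```

View pics/e_s.png

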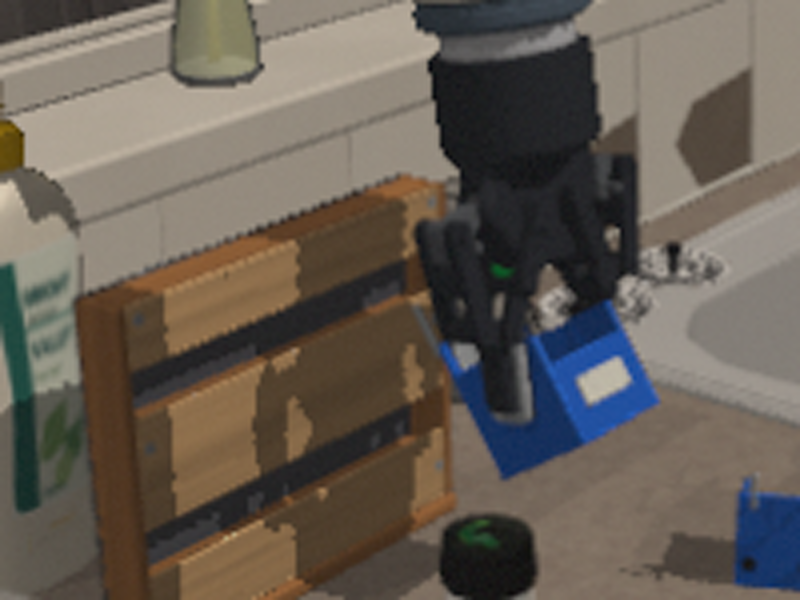

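View pics/e_t.png

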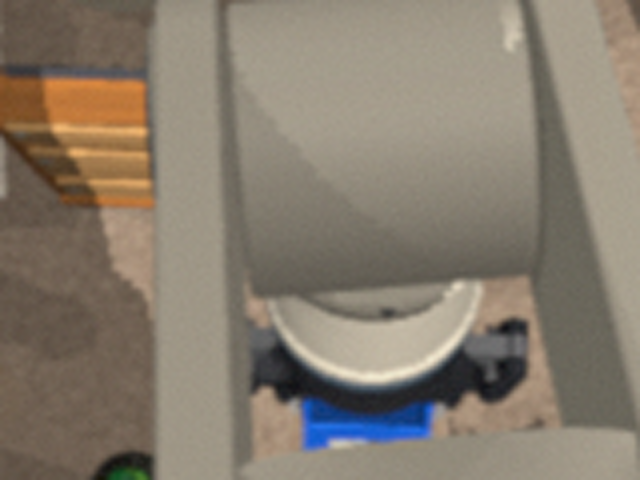

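```bash
cat >> h.py <<'E'
def ovl(name,crop,f=4):
    s=state();c=read_camera('scene');x,y,w,h=crop
    R=Ro.from_quat(s['tcp_rot']); H=R*Rt(0,25).inv(); g=gnow(s)
    L=np.array([[30,30,-36],[-30,30,-36],[-30,-30,-36],[-30,-30,4],[-30,30,4],[30,30,36],[42,18,59],[42,-18,59],[30,-30,36],[30,30,19]],float)
    W=[g+H.apply(l) for l in L]+[[XP,Y+d,z] for d in (-40,40,100) for z in (130,154)]
    im=cv2.resize(c['img'][y:y+h,x:x+w],None,fx=f,fy=f,interpolation=cv2.INTER_CUBIC)
    for i,q in enumerate(proj(c,W)): cv2.circle(im,(int((q[0]-x)*f+f/2),int((q[1]-y)*f+f/2)),3,(0,255,255) if i<10 else (0,0,255),-1)
    cv2.imwrite(f'pics/{name}.png',im)
E
python3 - <<'E'
from h import *
ovl('e2',(170,150,200,150))
E
```

```text
(no output)
```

View pics/e2.png

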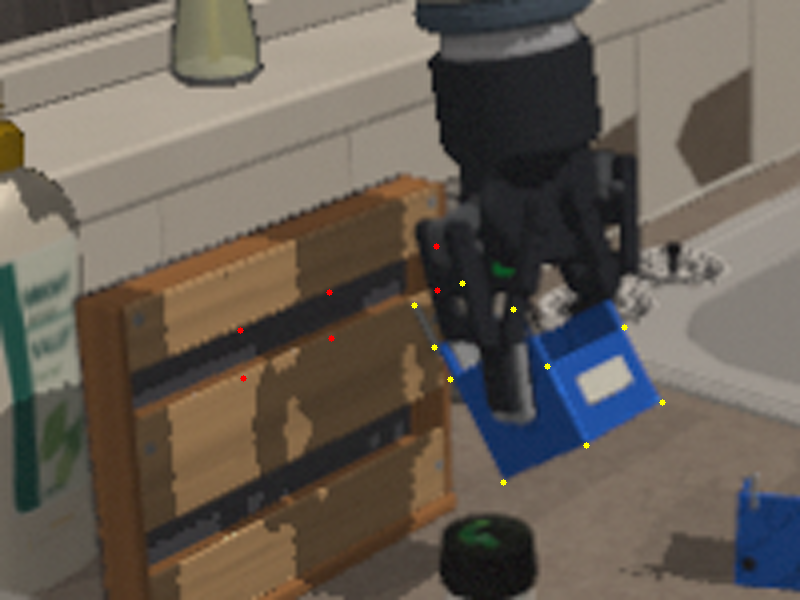

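```bash
python3 - <<'E'
from h import *
s=cur()
for w in ((-40,4,35),(-28,5,35),(-20,6,35),(-17,8.5,35),(-15,10.5,35),(-12.5,13.5,35)): print(w,rel(*heel(*w),s))
E
```

```text
t 14.05 tcp [481.6  73.8 108.7] yaw -0.4 pitch -9.7 roll -0.1 F [ 0.8 -0.  -0.7] gap 59.1 q [0.13 0.39 1.91 0.03 1.01 1.69]
(-40, 4, 35) [18.5, 0.1, -2.3, -0.1, -0.3, 0.0]
(-28, 5, 35) [30.2, 0.0, -5.3, -0.1, -0.3, 0.0]
(-20, 6, 35) [37.9, -0.0, -7.6, -0.1, -0.3, 0.0]
(-17, 8.5, 35) [40.4, -0.0, -10.6, -0.1, -0.3, 0.0]
(-15, 10.5, 35) [42.1, -0.1, -12.9, -0.1, -0.3, 0.0]
(-12.5, 13.5, 35) [44.0, -0.1, -16.3, -0.1, -0.3, 0.0]
```

apply_moves:
  series:
    - [9,0,-1.3,0,-0.3,0]
    - [18.3,0,-2.6,0,-0.3,0]
    - [25,0,-4,0,-0.3,0]
    - [30,0,-5.6,0,-0.3,0]
    - [34,0,-6.6,0,-0.3,0]
    - [34,0,-6.6,0,-0.3,0]
    - [34,0,-6.6,0,-0.3,0]

```text
time: 14.63
ee_pos: [517.2, 73.5, 109.1]
tcp_rot: [0.996, -0.004, -0.088, -0.001]
ft_force: [-0.5, -0.4, -1.8]
finger_gap: 59.8
```

```bash
python3 - <<'E'
from h import *
s=cur()
ovl('f',(220,180,130,110),6)
s=cur()
for w in ((-20,6,35),(-17,8.5,35),(-15,10.5,35),(-12.5,13.5,35)): print(w,rel(*heel(*w),s))
E
```

```text
t 14.63 tcp [517.2  73.5 109.1] yaw -0.4 pitch -10.1 roll -0.1 F [-0.5 -0.4 -1.8] gap 59.8 q [0.12 0.44 1.83 0.03 1.05 1.68]
t 14.68 tcp [516.8  73.5 109.1] yaw -0.4 pitch -10.2 roll -0.1 F [-0.6 -0.1 -1.4] gap 59.2 q [0.12 0.44 1.83 0.03 1.05 1.68]
(-20, 6, 35) [3.2, -0.1, -1.3, -0.1, 0.2, -0.0]
(-17, 8.5, 35) [5.7, -0.1, -4.3, -0.1, 0.2, -0.0]
(-15, 10.5, 35) [7.3, -0.1, -6.6, -0.1, 0.2, -0.0]
(-12.5, 13.5, 35) [9.3, -0.1, -10.0, -0.1, 0.2, -0.0]
```

View pics/f.png

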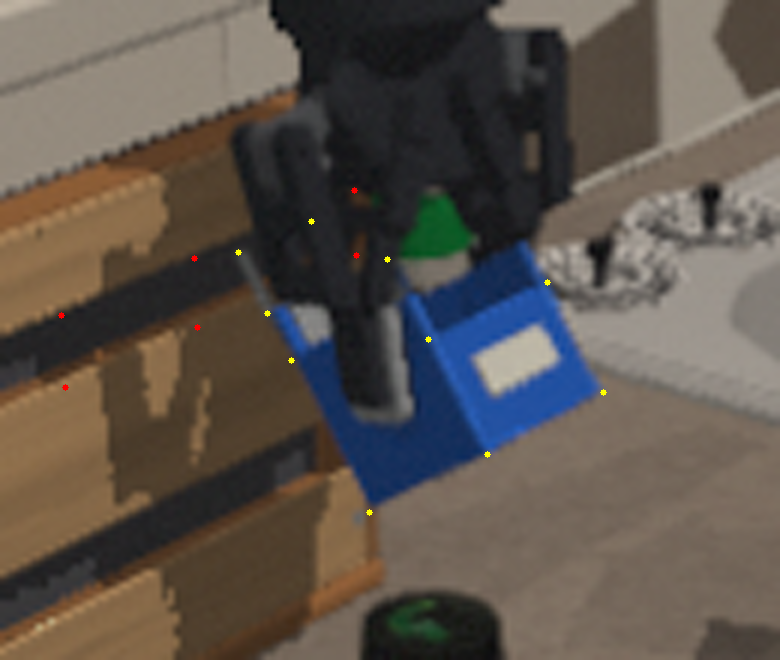

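```bash
python3 - <<'E'
from h import *
c=read_camera('scene')
im=c['img'];x,y,w,h=200,205,60,70;f=10
im=cv2.resize(im[y:y+h,x:x+w],None,fx=f,fy=f,interpolation=cv2.INTER_CUBIC)
W=[[XP,yy,z] for yy in (235,200,165) for z in (0,50,74,130,154,185)]
for q in proj(c,W): cv2.circle(im,(int((q[0]-x)*f+f/2),int((q[1]-y)*f+f/2)),3,(0,0,255),-1)
cv2.imwrite('pics/g.png',im[:600])
E
```

```text
(no output)
```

View pics/g.png

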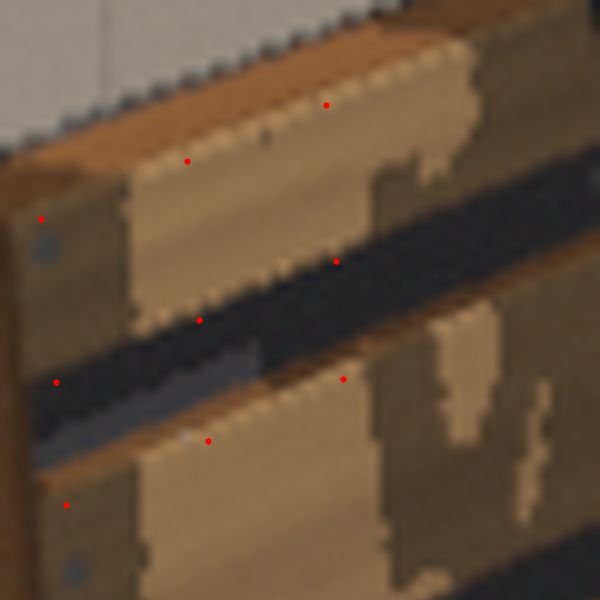

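apply_moves:
  series:
    - [1.7,0,-0.8,0,0.2,0]
    - [3.3,0,-1.4,0,0.2,0]
    - [4.5,0,-2.8,0,0.2,0]
    - [5.7,0,-4.4,0,0.2,0]
    - [5.7,0,-4.4,0,0.2,0]

```text
time: 15.15
ee_pos: [524.1, 73.5, 113.0]
tcp_rot: [0.996, -0.004, -0.086, -0.001]
ft_force: [-0.6, 0.3, -1.5]
finger_gap: 59.4
```

```bash
python3 - <<'E'
from h import *
s=cur();
for w in ((-15,10.5,35),(-12.5,13.5,35),(-11,14,30)): print(w,rel(*heel(*w),s))
E
```

```text
t 15.15 tcp [524.1  73.5 113. ] yaw -0.4 pitch -9.9 roll -0.1 F [-0.6  0.3 -1.5] gap 59.4 q [0.12 0.44 1.82 0.03 1.06 1.68]
(-15, 10.5, 35) [0.9, -0.0, -1.5, -0.1, -0.1, -0.0]
(-12.5, 13.5, 35) [2.8, -0.1, -4.9, -0.1, -0.1, -0.0]
(-11, 14, 30) [7.4, -0.1, -1.8, -0.1, 4.9, -0.0]
```

apply_moves:
  series:
    - [1.0,0,-1.7,0,-0.1,0]
    - [1.8,0,-3.3,0,-0.1,0]
    - [2.6,0,-5,0,-0.1,0]
    - [2.6,0,-5,0,-0.1,0]
    - [2.6,0,-5,0,-0.1,0]

```text
time: 15.57
ee_pos: [527.0, 73.4, 117.2]
tcp_rot: [0.996, -0.004, -0.087, -0.001]
ft_force: [-0.6, 0.5, -0.8]
finger_gap: 59.5
```

```bash
python3 - <<'E'
from h import *
s=cur();
ovl('h',(220,180,130,100),6)
s=cur()
for w in ((-12.5,13.5,35),(-11,14,30),(-9.8,13,25),(-8.5,12,20),(-6.5,9,10)): print(w,rel(*heel(*w),s))
E
```

```text
t 15.57 tcp [527.   73.4 117.2] yaw -0.4 pitch -10.0 roll -0.1 F [-0.6  0.5 -0.8] gap 59.5 q [0.12 0.44 1.81 0.03 1.07 1.68]
t 15.62 tcp [526.9  73.4 117.1] yaw -0.4 pitch -10.0 roll -0.1 F [-0.4 -0.2 -2.5] gap 59.0 q [0.12 0.44 1.81 0.03 1.07 1.68]
(-12.5, 13.5, 35) [0.8, -0.1, -0.3, -0.1, 0.0, -0.0]
(-11, 14, 30) [5.4, -0.1, 2.7, -0.1, 5.0, -0.0]
(-9.8, 13, 25) [10.2, -0.1, 7.0, -0.1, 10.0, -0.0]
(-8.5, 12, 20) [15.5, -0.1, 11.0, -0.1, 15.0, -0.0]
(-6.5, 9, 10) [26.4, -0.2, 19.0, -0.1, 25.0, -0.0]
```

View pics/h.png

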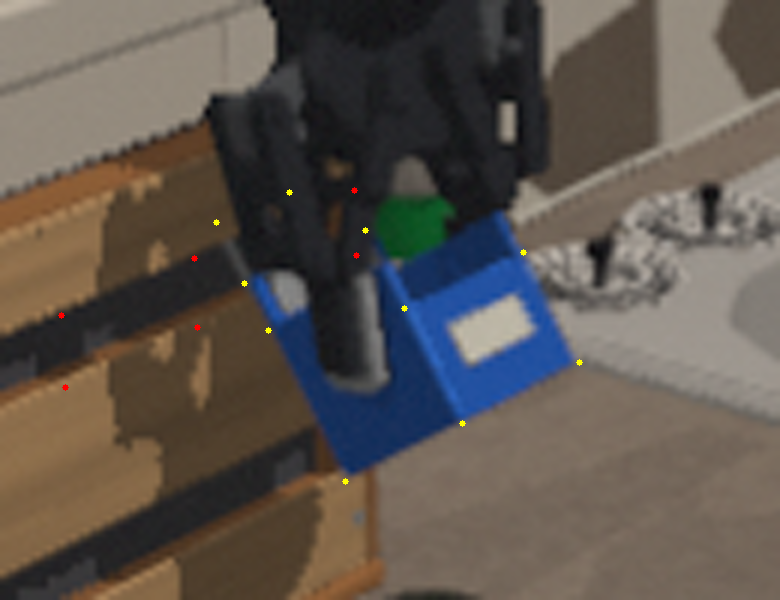

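apply_moves:
  series:
    - [2.5,0,1,0,2.5,0]
    - [5.4,0,2.7,0,5,0]
    - [7.8,0,4.8,0,7.5,0]
    - [10.2,0,7,0,10,0]
    - [10.2,0,7,0,10,0]

```text
time: 16.03
ee_pos: [534.2, 73.3, 107.9]
tcp_rot: [1.0, -0.004, -0.0, -0.001]
ft_force: [-0.3, 0.9, -1.9]
finger_gap: 59.5
```

```bash
python3 - <<'E'
from h import *
s=cur();
for w in ((-9.8,13,25),(-8.5,12,20),(-7.5,10.5,15),(-6.5,9,10),(-5.7,8,5),(-5,7,0)): print(w,rel(*heel(*w),s))
E
```

```text
t 16.03 tcp [534.2  73.3 107.9] yaw -0.4 pitch -0.0 roll -0.1 F [-0.3  0.9 -1.9] gap 59.5 q [0.13 0.38 1.92 0.   0.85 1.71]
(-9.8, 13, 25) [1.5, -0.2, -0.5, -0.1, 0.0, -0.0]
(-8.5, 12, 20) [6.0, -0.3, 4.4, -0.1, 5.0, -0.0]
(-7.5, 10.5, 15) [10.5, -0.3, 9.4, -0.1, 10.0, -0.0]
(-6.5, 9, 10) [15.4, -0.3, 14.1, -0.1, 15.0, -0.0]
(-5.7, 8, 5) [20.2, -0.3, 18.0, -0.1, 20.0, -0.0]
(-5, 7, 0) [25.2, -0.3, 21.5, -0.1, 25.0, -0.0]
```

apply_moves:
  series:
    - [3.3,0,1.8,0,2.5,0]
    - [6,0,4.4,0,5,0]
    - [8.2,0,7,0,7.5,0]
    - [10.5,0,9.4,0,10,0]
    - [10.5,0,9.4,0,10,0]

```text
time: 16.45
ee_pos: [544.7, 73.2, 98.2]
tcp_rot: [0.996, -0.004, 0.086, -0.0]
ft_force: [-0.7, 0.7, -2.0]
finger_gap: 59.2
```

```bash
python3 - <<'E'
from h import *
s=cur();
ovl('i',(220,180,130,100),6)
s=cur();
for w in ((-7.5,10.5,15),(-6.5,9,10),(-5.7,8,5),(-5,7,0)): print(w,rel(*heel(*w),s))
E
```

```text
t 16.45 tcp [544.7  73.2  98.2] yaw -0.4 pitch 9.9 roll -0.1 F [-0.7  0.7 -2. ] gap 59.2 q [ 0.15  0.34  2.03 -0.04  0.6   1.76]
t 16.5 tcp [545.2  73.3  98.7] yaw -0.4 pitch 9.8 roll -0.1 F [-0.4  0.2 -1.6] gap 59.1 q [ 0.15  0.34  2.03 -0.04  0.61  1.76]
(-7.5, 10.5, 15) [-0.5, -0.2, 0.1, -0.1, 0.2, -0.0]
(-6.5, 9, 10) [3.5, -0.3, 5.5, -0.1, 5.2, -0.0]
(-5.7, 8, 5) [7.6, -0.3, 10.2, -0.1, 10.2, -0.0]
(-5, 7, 0) [12.0, -0.3, 14.5, -0.1, 15.2, -0.0]
```

View pics/i.png

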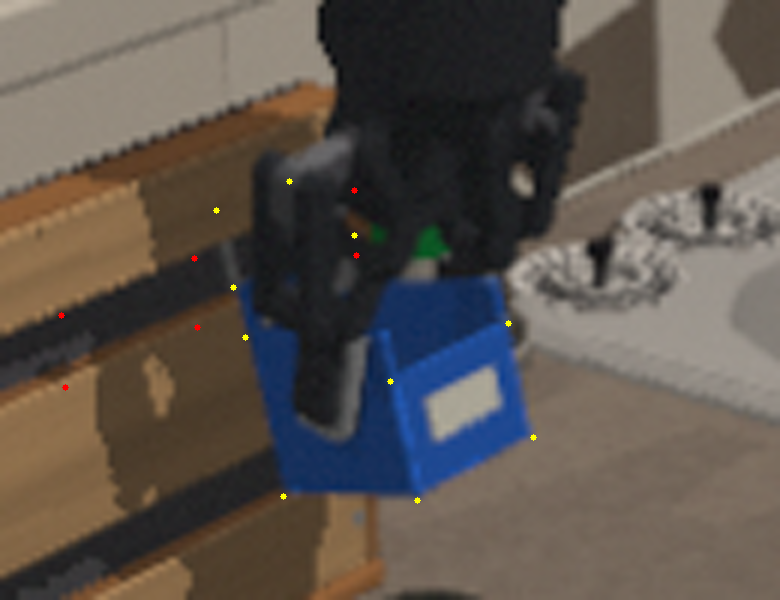

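apply_moves:
  series:
    - [1.7,0,2.8,0,2.6,0]
    - [3.6,0,5.5,0,5.2,0]
    - [5.7,0,8,0,7.7,0]
    - [7.7,0,10.3,0,10.2,0]
    - [9.8,0,12.4,0,12.7,0]
    - [12,0,14.5,0,15.2,0]
    - [12,0,14.5,0,15.2,0]
    - [12,0,14.5,0,15.2,0]

```text
time: 17.17
ee_pos: [560.6, 72.9, 86.5]
tcp_rot: [0.976, -0.004, 0.217, 0.001]
ft_force: [-3.1, -0.3, -1.5]
finger_gap: 59.0
```

```bash
python3 - <<'E'
from h import *
s=cur();
ovl('j',(220,180,130,100),6)
s=cur();
for w in ((-5,7,0),(-5,4,0),(-5,2,0),(-5,0,0)): print(w,rel(*heel(*w),s))
E
```

```text
t 17.17 tcp [560.6  72.9  86.5] yaw -0.4 pitch 25.0 roll -0.0 F [-3.1 -0.3 -1.5] gap 59.0 q [ 0.17  0.32  2.19 -0.38  0.21  2.1 ]
t 17.22 tcp [560.6  72.9  86.6] yaw -0.5 pitch 25.0 roll -0.0 F [-2.   1.  -3.2] gap 59.5 q [ 0.17  0.32  2.19 -0.38  0.21  2.1 ]
(-5, 7, 0) [-1.1, -0.6, -0.4, 0.0, -0.0, -0.1]
(-5, 4, 0) [-2.4, -0.6, 2.4, 0.0, -0.0, -0.1]
(-5, 2, 0) [-3.2, -0.6, 4.2, 0.0, -0.0, -0.1]
(-5, 0, 0) [-4.1, -0.6, 6.0, 0.0, -0.0, -0.1]
```

View pics/j.png

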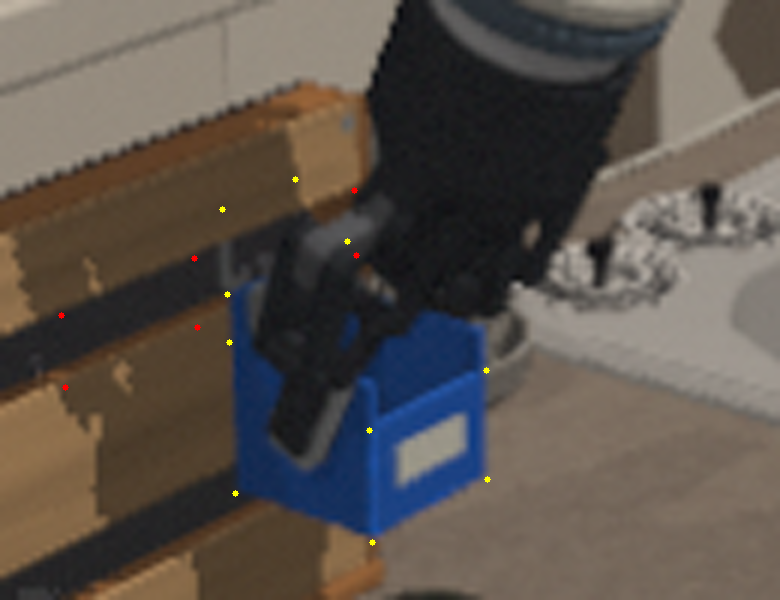

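apply_moves:
  series:
    - [-1.6,-0.5,0.6,0,0,0]
    - [-2,-0.5,1.5,0,0,0]
    - [-2.4,-0.5,2.4,0,0,0]
    - [-2.8,-0.5,3.3,0,0,0]
    - [-2.8,-0.5,3.3,0,0,0]

```text
time: 17.63
ee_pos: [560.2, 73.9, 82.9]
tcp_rot: [0.976, -0.004, 0.218, -0.0]
ft_force: [-0.0, -0.6, -0.5]
finger_gap: 59.3
```

```bash
python3 - <<'E'
from h import *
s=cur();
for w in ((-5,4,0),(-5,3,0)): print(w,rel(*heel(*w),s))
E
```

```text
t 17.63 tcp [560.2  73.9  82.9] yaw -0.5 pitch 25.2 roll -0.1 F [-0.  -0.6 -0.5] gap 59.3 q [ 0.17  0.33  2.2  -0.4   0.19  2.13]
(-5, 4, 0) [-0.4, 0.4, -0.8, -0.1, -0.2, -0.1]
(-5, 3, 0) [-0.9, 0.4, 0.1, -0.1, -0.2, -0.1]
```

apply_moves:
  series:
    - [-0.4,0,0.9,0,0,0]
    - [-0.4,0,0.9,0,0,0]
    - [-0.4,0,0.9,0,0,0]

```text
time: 17.88
ee_pos: [560.4, 73.9, 82.5]
tcp_rot: [0.976, -0.004, 0.219, -0.0]
ft_force: [-2.7, -1.6, 6.4]
finger_gap: 59.5
```

apply_moves:
  series:
    - [-0.4,0,0.9,0,0,0]
    - [-0.4,0,0.9,0,0,0]
    - [-0.4,0,0.9,0,0,0]

```text
time: 18.13
ee_pos: [560.4, 74.0, 82.1]
tcp_rot: [0.976, -0.004, 0.219, -0.0]
ft_force: [-7.2, -1.5, 15.3]
finger_gap: 59.4
```

```bash
python3 - <<'E'
from h import *
s=cur();print(gnow(s))
ovl('k',(220,180,130,100),6)
E
```

```text
t 18.13 tcp [560.4  74.   82.1] yaw -0.5 pitch 25.3 roll -0.1 F [-7.2 -1.5 15.3] gap 59.4 q [ 0.17  0.33  2.2  -0.42  0.19  2.15]
[556.792499    74.44352671  98.60998323]
```

View pics/k.png

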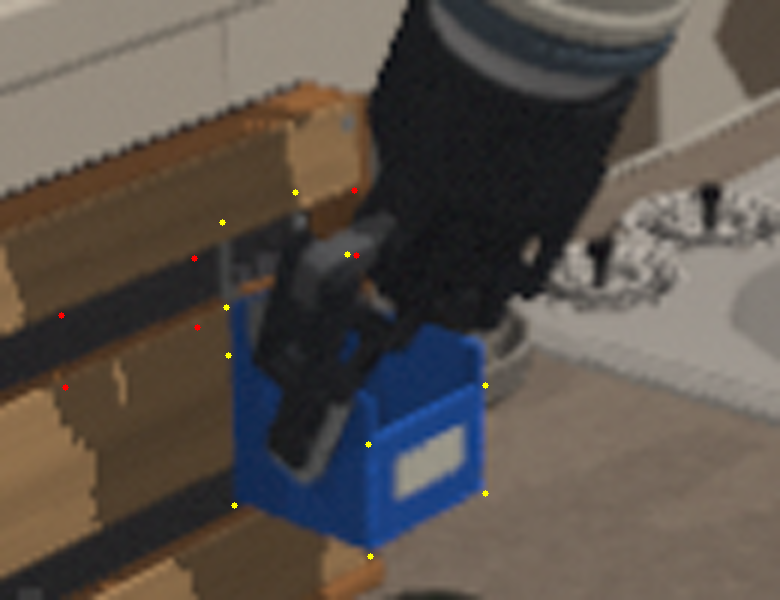

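apply_moves:
  series:
    - [0.6,0,-1.3,0,0,0]
    - [0.6,0,-1.3,0,0,0]
    - [0.6,0,-1.3,0,0,0]

```text
time: 18.43
ee_pos: [560.1, 73.9, 82.6]
tcp_rot: [0.976, -0.004, 0.219, -0.0]
ft_force: [-0.4, -2.2, 4.3]
finger_gap: 59.4
```

apply_moves:
  series:
    - [0,0,0,0,0,0]
    - [0,0,0,0,0,0]
    - [0,0,0,0,0,0]
    - [0,0,0,0,0,0]
    - [0,0,0,0,0,0]
    - [0,0,0,0,0,0]
  hand: 100

```text
time: 18.93
ee_pos: [559.4, 73.8, 81.9]
tcp_rot: [0.976, -0.004, 0.218, 0.0]
ft_force: [-0.1, -0.2, -0.2]
finger_gap: 86.0
```

```bash
python3 - <<'E'
from h import *
s=cur();
shot('l',(220,180,130,100),(290,130,110,80),6)
E
```

```text
t 18.93 tcp [559.4  73.8  81.9] yaw -0.5 pitch 25.2 roll -0.1 F [-0.1 -0.2 -0.2] gap 86.0 q [ 0.17  0.33  2.2  -0.41  0.19  2.14]
```

View pics/l_s.png

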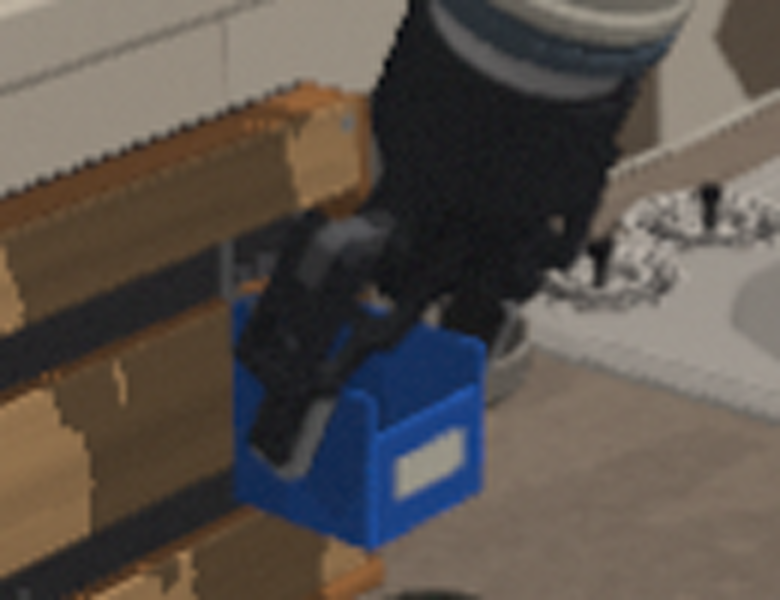

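View pics/l_t.png

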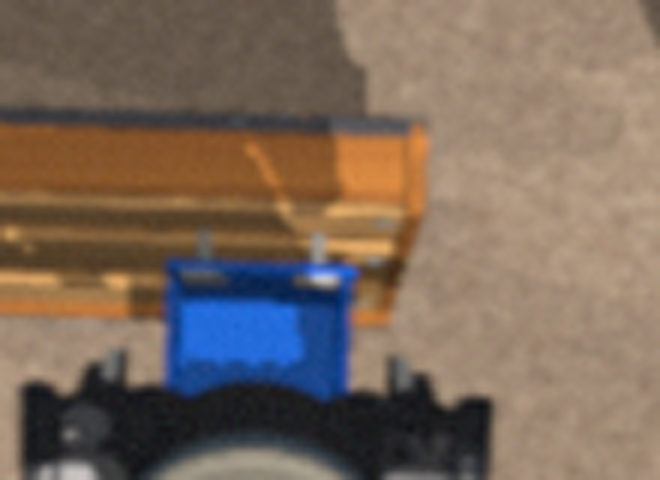

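apply_moves:
  series:
    - [0,0,-8,0,0,0]
    - [0,0,-22,0,0,0]
    - [0,0,-45,0,0,0]
    - [0,0,-75,0,0,0]
    - [0,0,-105,0,0,0]
    - [0,0,-135,0,0,0]
    - [0,0,-135,0,0,0]
    - [0,0,-135,0,0,0]

```text
time: 19.7
ee_pos: [502.7, 74.2, 206.2]
tcp_rot: [0.976, -0.004, 0.22, -0.0]
ft_force: [-0.3, -0.2, 0.3]
finger_gap: 85.1
```

```bash
python3 - <<'E'
from h import *
s=cur();
shot('m',(200,150,180,150),(180,130,200,150),4)
print(rel([446.8,319.5,190],0,0,s))
E
```

```text
t 19.7 tcp [502.7  74.2 206.2] yaw -0.5 pitch 25.4 roll -0.1 F [-0.3 -0.2  0.3] gap 85.1 q [ 0.2   0.01  2.21 -0.19  0.49  1.93]
[-59.3, -244.8, -9.6, -0.0, -25.4, -0.4]
```

View pics/m_s.png

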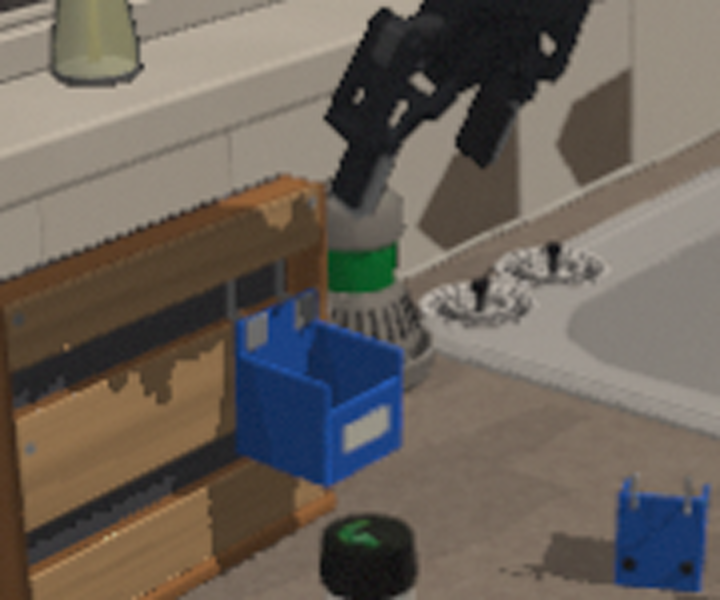

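View pics/m_t.png

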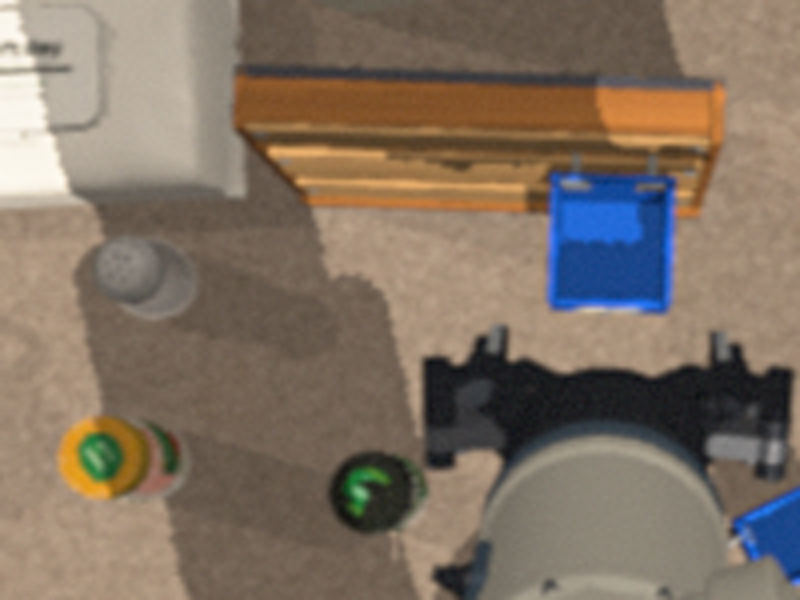

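apply_moves:
  series:
    - [-6,-30,-10,0,-4,0]
    - [-14,-65,-10,0,-9,-0.1]
    - [-24,-100,-10,0,-14,-0.2]
    - [-34,-136,-10,0,-20,-0.3]
    - [-44,-172,-10,0,-25.4,-0.4]
    - [-52,-208,-10,0,-25.4,-0.4]
    - [-59.3,-245,-10,0,-25.4,-0.4]
    - [-59.3,-245,-10,0,-25.4,-0.4]
    - [-59.3,-245,-10,0,-25.4,-0.4]
    - [-59.3,-245,-10,0,-25.4,-0.4]
    - [-59.3,-245,-10,0,-25.4,-0.4]

```text
time: 20.72
ee_pos: [445.8, 318.2, 187.5]
tcp_rot: [1.0, -0.001, -0.003, 0.001]
ft_force: [0.5, 0.1, 0.4]
finger_gap: 85.5
```

```bash
python3 - <<'E'
from h import *
s=cur();
t=read_camera('top')
a=lambda x,y:(180+x/4-.4,130+y/4-.4)
for n,p,z in (('bL',(551,172),136),('bR',(676,172),136),('fL',(550,308),119),('fR',(671,310),119),('fL',(550,308),104)): print(n,onz(t,a(*p),z).round(1))
im=t['img'].copy()
for q in proj(t,[s['ee_pos'],[446.8,319.5,106]]): print(q)
cv2.imwrite('pics/n_t.png',cv2.resize(im[170:300,140:300],None,fx=5,fy=5,interpolation=cv2.INTER_CUBIC)[:600])
c=read_camera('scene');cv2.imwrite('pics/n_s.png',cv2.resize(c['img'][200:390,150:310],None,fx=3,fy=3,interpolation=cv2.INTER_CUBIC))
E
```

```text
t 20.72 tcp [445.8 318.2 187.5] yaw -0.1 pitch -0.3 roll 0.1 F [0.5 0.1 0.4] gap 85.5 q [0.62 0.28 1.84 0.   1.02 2.19]
bL [586.8 102.8 136. ]
bR [588.1  43.8 136. ]
fL [524.2 102.2 119. ]
fR [524.6  44.  119. ]
fL [525.7 102.7 104. ]
[193.14060968 243.67336126]
[205.34352362 244.09283906]
```

View pics/n_t.png

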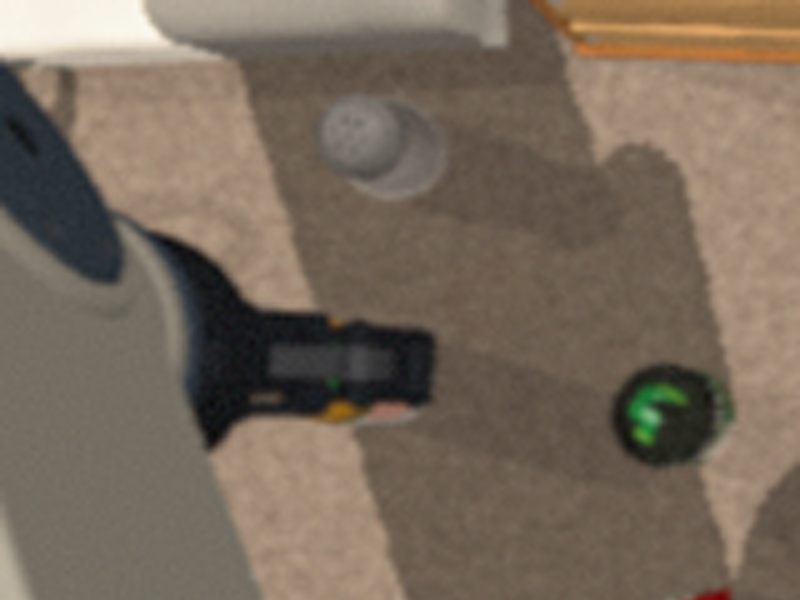

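View pics/n_s.png

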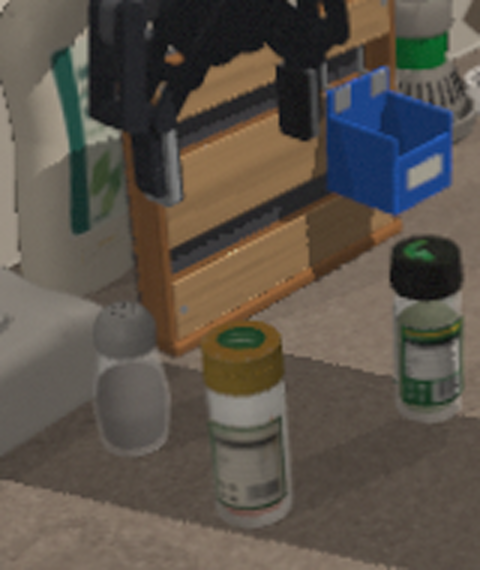

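apply_moves:
  series:
    - [1,-1.3,30,0,0,0]
    - [1,-1.3,60,0,0,0]
    - [1,-1.3,90,0,0,0]
    - [1,-1.3,106,0,0,0]
    - [1,-1.3,115,0,0,0]
    - [1,-1.3,115,0,0,0]
    - [1,-1.3,115,0,0,0]

```text
time: 21.4
ee_pos: [446.9, 320.5, 73.9]
tcp_rot: [1.0, -0.001, -0.002, -0.0]
ft_force: [0.0, 0.3, 0.7]
finger_gap: 85.4
```

```bash
python3 - <<'E'
from h import *
s=cur();
c=read_camera('scene');cv2.imwrite('pics/o_s.png',cv2.resize(c['img'][230:390,150:310],None,fx=4,fy=4,interpolation=cv2.INTER_CUBIC)[:600])
E
```

```text
t 21.4 tcp [446.9 320.5  73.9] yaw -0.1 pitch -0.2 roll -0.0 F [0.  0.3 0.7] gap 85.4 q [0.62 0.44 1.91 0.   0.79 2.19]
```

View pics/o_s.png

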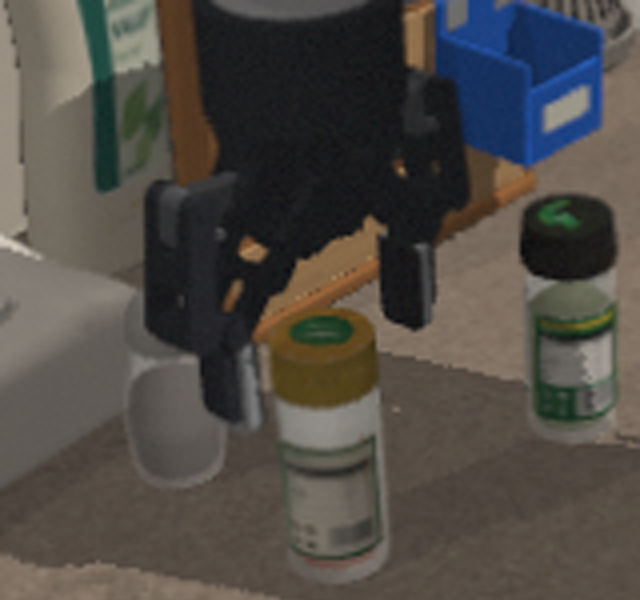

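```bash
python3 - <<'E'
from h import *
s=state();c=read_camera('scene');R=Ro.from_quat(s['tcp_rot']).as_matrix();p=s['ee_pos']
f=4;x,y,w,h=150,230,160,150
im=cv2.resize(c['img'][y:y+h,x:x+w],None,fx=f,fy=f,interpolation=cv2.INTER_CUBIC)
def dots(W,col):
    for q in proj(c,W): cv2.circle(im,(int((q[0]-x)*f+f/2),int((q[1]-y)*f+f/2)),2,col,-1)
th=np.linspace(0,2*np.pi,24)
for z,r in((106,20.5),(85,20.5),(0,21)): dots([[446.8+r*np.cos(a),319.5+r*np.sin(a),z] for a in th],(0,0,255))
# pad tips corners, open: 13mm back
dots([p+R@np.array([a,b,-13]) for a in(-11,11) for b in (-43,43)],(255,255,0))
cv2.imwrite('pics/p.png',im)
E
```

```text
(no output)
```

View pics/p.png

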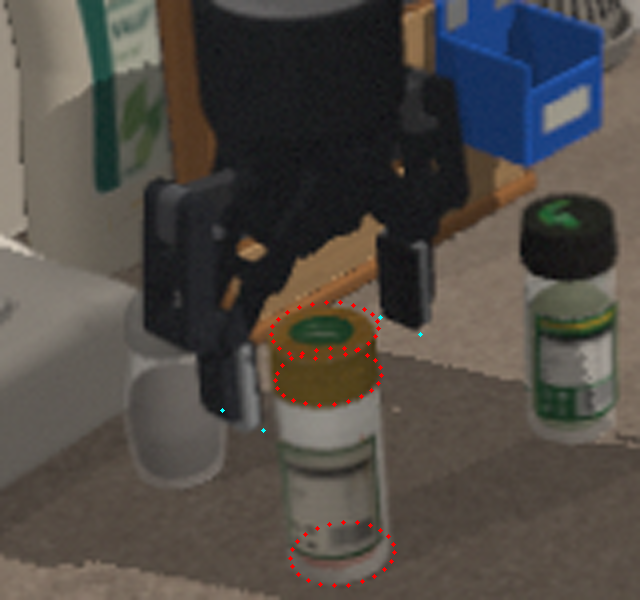

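apply_moves:
  series:
    - [0,0,0,0,0,0]
    - [0,0,0,0,0,0]
    - [0,0,0,0,0,0]
    - [0,0,0,0,0,0]
    - [0,0,0,0,0,0]
    - [0,0,0,0,0,0]
    - [0,0,0,0,0,0]
    - [0,0,0,0,0,0]
    - [0,0,0,0,0,0]
  hand: 0
  force: 45

```text
time: 22.25
ee_pos: [446.9, 321.1, 74.2]
tcp_rot: [1.0, -0.0, -0.001, -0.0]
ft_force: [-0.5, -0.3, 5.6]
finger_gap: 40.1
```

```bash
python3 - <<'E'
from h import *
s=cur();
c=read_camera('scene');cv2.imwrite('pics/q_s.png',cv2.resize(c['img'][230:390,150:310],None,fx=4,fy=4,interpolation=cv2.INTER_CUBIC)[:600])
E
```

```text
t 22.25 tcp [446.9 321.1  74.2] yaw -0.0 pitch -0.2 roll -0.0 F [-0.5 -0.3  5.6] gap 40.1 q [0.62 0.44 1.91 0.   0.79 2.19]
```

View pics/q_s.png

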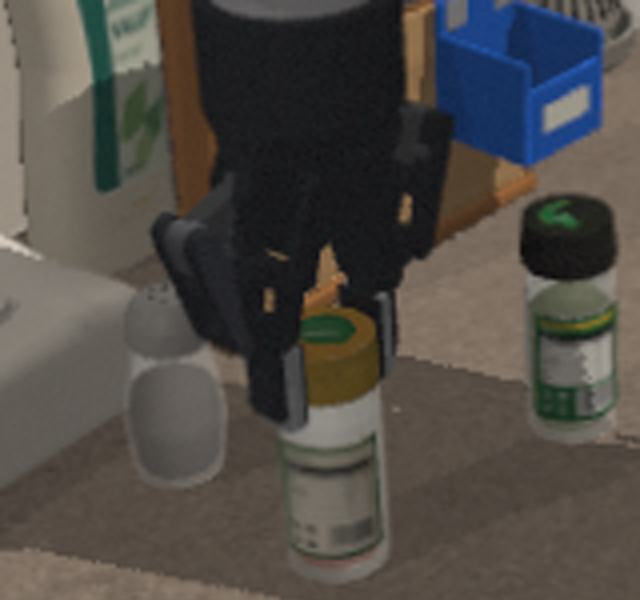

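apply_moves:
  series:
    - [0,0,-10,0,0,0]
    - [0,0,-30,0,0,0]
    - [0,0,-60,0,0,0]
    - [0,0,-95,0,0,0]
    - [0,0,-130,0,0,0]
    - [0,0,-150,0,0,0]
    - [0,0,-150,0,0,0]

```text
time: 22.88
ee_pos: [449.2, 322.3, 229.1]
tcp_rot: [1.0, -0.0, 0.001, -0.002]
ft_force: [0.9, -0.2, -1.1]
finger_gap: 40.2
```

```bash
python3 - <<'E'
from h import *
s=cur()
print(rel([525,74,226],0,0,s),rel([556.8,74,226],0,0,s))
E
```

```text
t 22.88 tcp [449.2 322.3 229.1] yaw -0.0 pitch 0.2 roll -0.3 F [ 0.9 -0.2 -1.1] gap 40.2 q [0.62 0.24 1.79 0.   1.1  2.19]
[75.9, 248.3, 2.1, -0.3, -0.2, -0.0] [107.7, 248.2, 2.2, -0.3, -0.2, -0.0]
```

apply_moves:
  series:
    - [6,20,0,0,0,0]
    - [14,46,0,0,0,0]
    - [22,73,0,0,0,0]
    - [30,100,0,0,0,0]
    - [38,127,0,0,0,0]
    - [47,154,0,0,0,0]
    - [56,181,0,0,0,0]
    - [64,208,0,0,0,0]
    - [71,233,0,0,0,0]
    - [75,248,0,0,0,0]
    - [75,248,0,0,0,0]
    - [75,248,0,0,0,0]

```text
time: 23.88
ee_pos: [521.5, 72.1, 222.6]
tcp_rot: [1.0, -0.001, -0.003, -0.0]
ft_force: [-0.6, 0.8, -0.7]
finger_gap: 40.2
```

```bash
python3 - <<'E'
from h import *
s=cur()
print(rel([556.8,74,226],0,0,s))
c=read_camera('scene');cv2.imwrite('pics/r_s.png',cv2.resize(c['img'][130:330,180:380],None,fx=3,fy=3,interpolation=cv2.INTER_CUBIC))
# fit jar axis via orange lid & bottom: predicted silhouette
E
```

```text
t 23.88 tcp [521.5  72.1 222.6] yaw -0.1 pitch -0.3 roll -0.0 F [-0.6  0.8 -0.7] gap 40.2 q [0.13 0.21 1.85 0.   1.09 1.71]
[35.3, -2.0, -3.6, -0.0, 0.3, -0.1]
```

View pics/r_s.png

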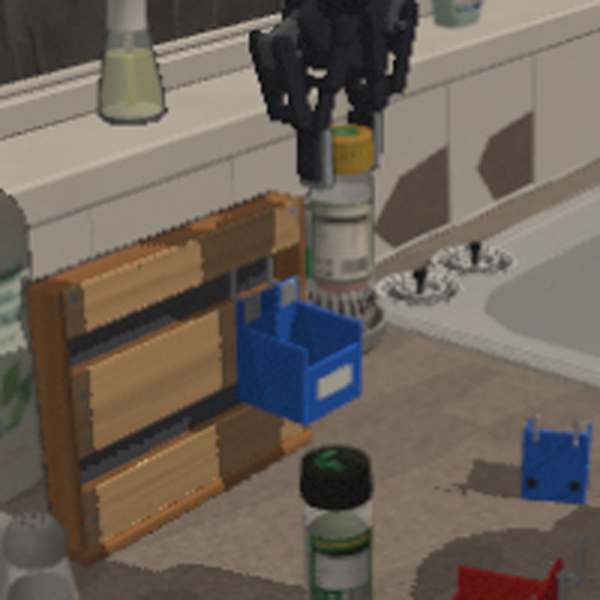

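```bash
cat >> h.py <<'E'
def jov(name,crop,f,dx=0):
    s=state();c=read_camera('scene');p=s['ee_pos'];x,y,w,h=crop
    im=cv2.resize(c['img'][y:y+h,x:x+w],None,fx=f,fy=f,interpolation=cv2.INTER_CUBIC)
    th=np.linspace(0,2*np.pi,24);z0=p[2]-74
    def dots(W,col):
        for q in proj(c,W): cv2.circle(im,(int((q[0]-x)*f+f/2),int((q[1]-y)*f+f/2)),2,col,-1)
    for z,r in((106,20.5),(85,20.5),(0,21)): dots([[p[0]+dx+r*np.cos(a),p[1]+r*np.sin(a),z0+z] for a in th],(0,0,255))
    g=np.array([556.8,74.,0])
    dots([g+[a,b,h] for a,b,h in((30,30,136),(30,-30,136),(-30,30,104),(-30,-30,104),(-30,30,64),(30,30,64),(-30,-30,64))],(0,255,255))
    cv2.imwrite(f'pics/{name}.png',im)
E
python3 - <<'E'
from h import *
jov('s',(250,160,80,120),5)
E
```

```text
(no output)
```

View pics/s.png

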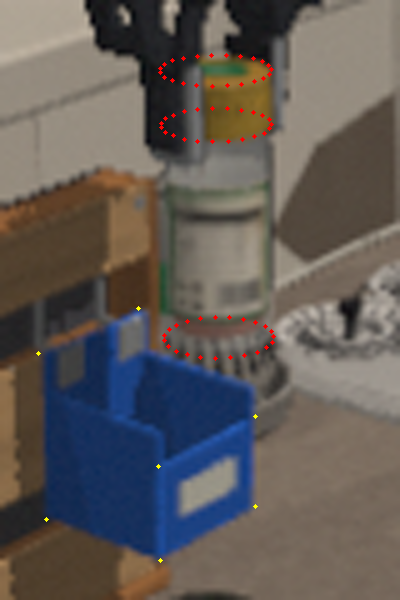

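apply_moves:
  series:
    - [8,-0.5,-3,0,0,0]
    - [18,-1,-3.5,0,0,0]
    - [28,-1.7,-3.5,0,0,0]
    - [34.5,-1.9,-3.5,0,0.2,0]
    - [34.5,-1.9,-3.5,0,0.2,0]
    - [34.5,-1.9,-3.5,0,0.2,0]
    - [34.5,-1.9,-3.5,0,0.2,0]

```text
time: 24.57
ee_pos: [556.1, 74.6, 226.2]
tcp_rot: [1.0, -0.0, -0.001, -0.0]
ft_force: [-0.1, -0.2, -1.4]
finger_gap: 40.0
```

```bash
python3 - <<'E'
from h import *
s=cur()
jov('t',(250,160,80,120),5)
s=cur();print(rel([556.3,74,150],0,0,s))
t=read_camera('top')['img'];cv2.imwrite('pics/t_t.png',cv2.resize(t[130:230,270:390],None,fx=5,fy=5))
E
```

```text
t 24.57 tcp [556.1  74.6 226.2] yaw -0.0 pitch -0.1 roll -0.0 F [-0.1 -0.2 -1.4] gap 40.0 q [0.13 0.26 1.78 0.   1.11 1.7 ]
t 24.62 tcp [556.   74.6 226.3] yaw -0.0 pitch -0.1 roll -0.0 F [-0.3 -0.5 -1. ] gap 40.2 q [0.13 0.26 1.78 0.   1.11 1.7 ]
[0.4, 0.6, 76.3, -0.0, 0.1, -0.0]
```

View pics/t.png

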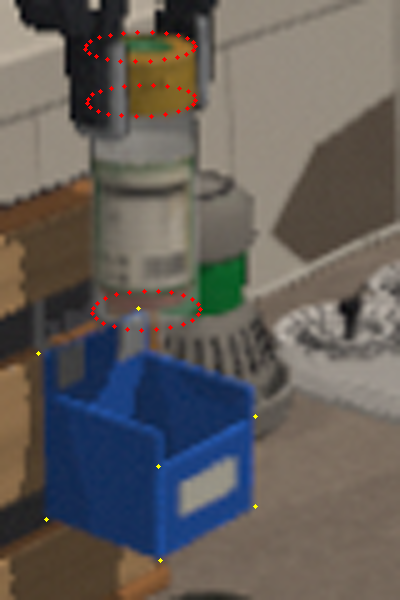

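apply_moves:
  series:
    - [-0.6,0.9,8,0,0,0]
    - [-0.6,0.9,18,0,0,0]
    - [-0.6,0.9,28,0,0,0]
    - [-0.6,0.9,36,0,0,0]
    - [-0.6,0.9,40,0,0,0]
    - [-0.6,0.9,40,0,0,0]

```text
time: 25.17
ee_pos: [554.9, 73.6, 184.9]
tcp_rot: [1.0, -0.0, -0.001, 0.0]
ft_force: [-0.7, 0.5, -0.7]
finger_gap: 40.0
```

```bash
python3 - <<'E'
from h import *
jov('u',(250,160,80,120),5)
s=cur()
t=read_camera('top')['img'];cv2.imwrite('pics/u_t.png',cv2.resize(t[130:230,270:390],None,fx=5,fy=5))
E
```

```text
t 25.22 tcp [555.4  73.6 185.7] yaw -0.0 pitch -0.1 roll 0.0 F [-1.2 -0.2 -0.5] gap 39.7 q [0.13 0.3  1.82 0.   1.02 1.7 ]
```

View pics/u.png

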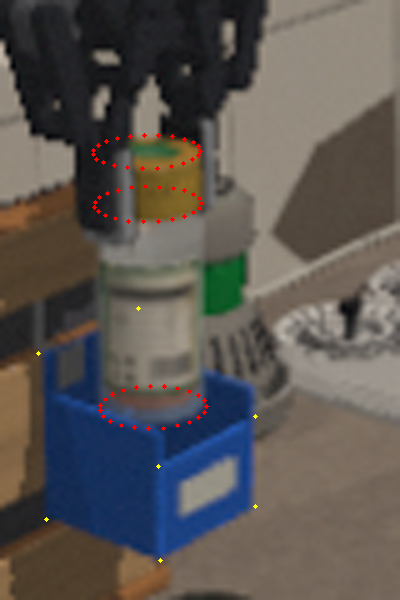

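apply_moves:
  series:
    - [0,0,8,0,0,0]
    - [0,0,17,0,0,0]
    - [0,0,26,0,0,0]
    - [0,0,34,0,0,0]
    - [0,0,39,0,0,0]
    - [0,0,39,0,0,0]

```text
time: 25.77
ee_pos: [554.8, 73.6, 145.8]
tcp_rot: [1.0, -0.0, -0.001, 0.0]
ft_force: [-0.5, -0.1, 0.0]
finger_gap: 40.2
```

apply_moves:
  series:
    - [0,0,1,0,0,0]
    - [0,0,2,0,0,0]
    - [0,0,2,0,0,0]

```text
time: 26.02
ee_pos: [556.0, 73.7, 145.7]
tcp_rot: [1.0, -0.0, 0.0, -0.0]
ft_force: [0.4, 0.3, -0.6]
finger_gap: 39.9
```

apply_moves:
  series:
    - [0,0,1,0,0,0]
    - [0,0,1,0,0,0]
    - [0,0,1,0,0,0]

```text
time: 26.27
ee_pos: [555.9, 73.7, 144.7]
tcp_rot: [1.0, -0.0, -0.0, -0.0]
ft_force: [0.2, 0.3, -0.5]
finger_gap: 40.1
```

apply_moves:
  series:
    - [0,0,1,0,0,0]
    - [0,0,2,0,0,0]
    - [0,0,2,0,0,0]
    - [0,0,2,0,0,0]

```text
time: 26.6
ee_pos: [555.7, 73.7, 142.4]
tcp_rot: [1.0, -0.0, -0.0, -0.0]
ft_force: [0.9, -0.2, -1.8]
finger_gap: 40.1
```

apply_moves:
  series:
    - [0,0,1,0,0,0]
    - [0,0,1,0,0,0]
    - [0,0,1,0,0,0]

```text
time: 26.85
ee_pos: [555.7, 73.7, 141.4]
tcp_rot: [1.0, -0.0, -0.0, -0.0]
ft_force: [0.2, -0.1, -0.5]
finger_gap: 39.8
```

apply_moves:
  series:
    - [0,0,1,0,0,0]
    - [0,0,1,0,0,0]
    - [0,0,1,0,0,0]

```text
time: 27.1
ee_pos: [555.8, 73.7, 140.4]
tcp_rot: [1.0, -0.0, -0.0, -0.0]
ft_force: [-0.7, 0.5, -0.8]
finger_gap: 39.8
```

apply_moves:
  series:
    - [0,0,1,0,0,0]
    - [0,0,1,0,0,0]
    - [0,0,1,0,0,0]

```text
time: 27.35
ee_pos: [556.1, 73.7, 140.0]
tcp_rot: [1.0, -0.0, 0.0, -0.0]
ft_force: [-1.8, -0.3, 4.3]
finger_gap: 40.1
```

```bash
python3 - <<'E'
from h import *
jov('v',(250,160,80,120),5)
s=cur()
E
```

```text
t 27.4 tcp [556.1  73.7 140.1] yaw -0.0 pitch 0.0 roll -0.0 F [-0.8 -0.2  5.8] gap 40.0 q [0.13 0.36 1.85 0.   0.93 1.7 ]
```

View pics/v.png

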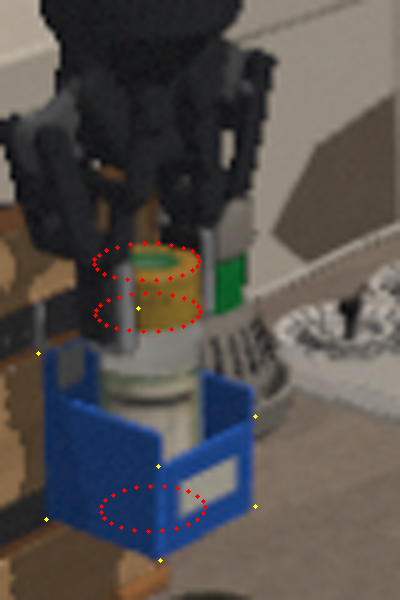

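Jar stands on the holder floor (contact about 6 N). Release and go straight up.

apply_moves:
  series:
    - [0,0,-0.7,0,0,0]
    - [0,0,-0.7,0,0,0]
    - [0,0,-0.7,0,0,0]
    - [0,0,-0.7,0,0,0]
    - [0,0,-0.7,0,0,0]
    - [0,0,-0.7,0,0,0]
    - [0,0,-0.7,0,0,0]
    - [0,0,-0.7,0,0,0]
  hand: 100

```text
time: 28.07
ee_pos: [555.8, 73.7, 140.1]
tcp_rot: [1.0, -0.0, -0.0, -0.0]
ft_force: [-0.1, 0.5, -0.6]
finger_gap: 85.5
```

apply_moves:
  series:
    - [0,0,-6,0,0,0]
    - [0,0,-18,0,0,0]
    - [0,0,-40,0,0,0]
    - [0,0,-70,0,0,0]
    - [0,0,-100,0,0,0]
    - [-10,0,-120,0,0,0]
    - [-40,0,-120,0,0,0]
    - [-70,0,-120,0,0,0]
    - [-100,0,-120,0,0,0]
    - [-130,0,-120,0,0,0]
    - [-130,0,-120,0,0,0]
    - [-130,0,-120,0,0,0]

```text
time: 29.07
ee_pos: [425.3, 73.8, 261.6]
tcp_rot: [1.0, -0.0, 0.001, -0.0]
ft_force: [0.4, -0.2, 0.8]
finger_gap: 85.3
```

```bash
python3 - <<'E'
from h import *
s=cur()
shot('w',(180,150,180,200),(180,130,200,150),3)
E
```

```text
t 29.07 tcp [425.3  73.8 261.6] yaw -0.0 pitch 0.1 roll -0.0 F [ 0.4 -0.2  0.8] gap 85.3 q [0.17 0.01 1.99 0.   1.14 1.74]
```

View pics/w_s.png

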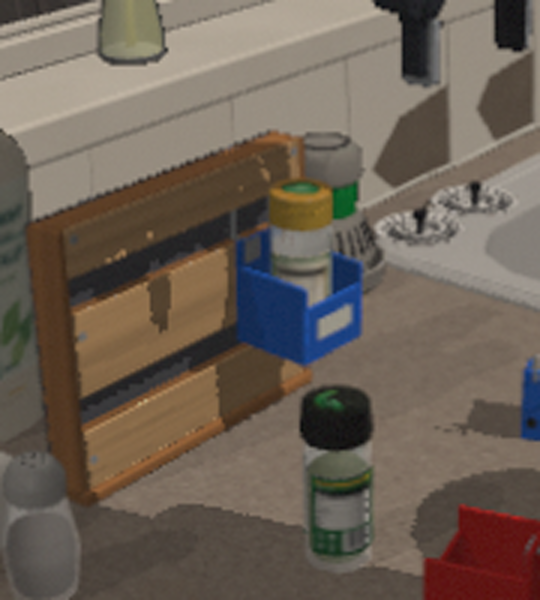

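View pics/w_t.png

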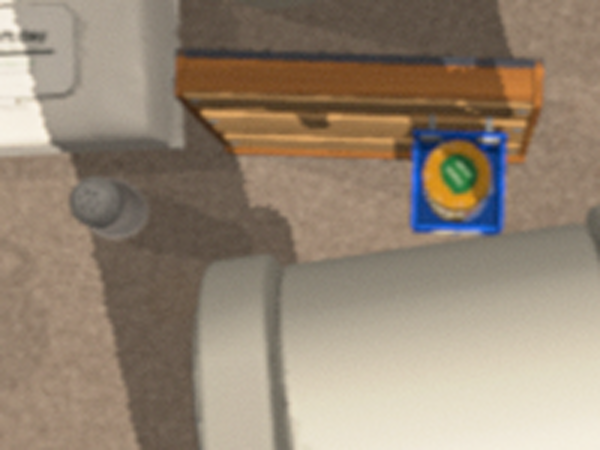

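```bash
python3 - <<'E'
from h import *
t=read_camera('top')
print(onz(t,(180+457/3,130+178/3),173).round(1), onz(t,(180+95/3,130+202/3),90).round(1))
s=state();print(s['qvel'].round(3),s['ft_force'].round(1))
print(job_done())
E
```

```text
[550.3  73.7 173. ] [540.9 314.6  90. ]
[-0.002  0.014  0.001  0.001 -0.002  0.001] [ 0.5  0.4 -0.7]
the job is handed in; nothing more can be done
None
```

The large blue holder now hangs in the upper groove with the orange-lidded jar standing upright in it. I handed the job in at about 29 s; no verdict came back.

**What I did**
- I gripped the holder first at 35° tool pitch, but that pitch put a wrist joint at its limit near the panel. I set the holder down and regripped it at 25°.
- A light touch on the upper slat (about 13 N) gave me the panel's position. I fed the bars in with the front tilted up 35°, swung the holder level, rested it on the groove edge, and let go.
- I gripped the orange jar by its lid, lowered it until it touched the holder floor (about 6 N), released it and backed away.

**Last checks**
- **Holder:** the pictures show the holder hanging by itself and square to the panel. Before the jar went in I saw a possible front-down lean of about 2°, which is inside the limit.
- **Orange jar:** the top camera put the lid centre at (550, 74), while I took the holder's centre as (557, 74). That is about 6 mm forward in x. It may be camera error or the jar leaning or resting forward, and is inside the limits either way.
- **Shaker:** it measured (541, 315), the same as at the start.
- **Black-lidded jar:** the arm hid it in the top view. The scene picture shows it upright and apparently unmoved, but I did not measure it again.

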